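# Guard the glass grinder and hold its key at run

## Robot

A 6-joint arm with a two-finger parallel gripper is mounted at the origin on the work surface; the furniture and walls round the work are solid. World frame = base frame: x ahead of the robot, y to its left, z up, the work surface at z = 0. Lengths are in m, angles in rad, forces in N, time in s.
With the tool pointing down it reaches from about 0.375 to 0.975 m from the base axis. Payload 3.8 kg.
Tool frame: the origin (TCP) lies at the very end of the fingers, on their centre line; the grasp point (between the pads) lies 19 mm behind it; z points along the fingers, y is the line along which they close (so a half turn about z gives the same grasp; the last joint's range is limited). The gripper opens to 88 mm and grips with 3 to 60 N. Pads are 18 mm wide; open, the fingers measure 123 mm over their backs; the gripper's body (75 mm by 187 mm) begins 45 mm behind the grasp point.
Start: joints at [-1.231, 0.264, 1.604, -0, 1.274, -0.037], TCP at [0.248, -0.628, 0.239] pointing down, gripper open.
Joint ranges: [-2.63, 2.63], [-0.94, 2.18], [0.31, 2.57], [-1.31, 4.45], [0, 2.66], [-2.55, 2.55]. Speed limits (rad/s): [2.57, 2.57, 3.14, 3.14, 3.14, 3.14].

## Interface

Orientations are given as a unit quaternion [x, y, z, w].
In Python, from plant import status, optics, r gives the robot as it stands.
- The arm moves only by the shell command python3 -m handwheel 'ROWS' [FORCE]. ROWS is JSON, a list of rows, each an object of numbers: "hand": the closure, from -1 (fully open) to 1 (shut); "dx", "dy", "dz": the shift along the tool's x, y, z each as a share of 20 mm, from -1 to 1; "wx", "wy", "wz": the turn, a rotation vector about the tool's x, y, z each as a share of 180 degrees, from -1 to 1. In form: [{"hand": .., "dx": .., "dy": .., "dz": .., "wx": .., "wy": .., "wz": ..}, ...]. A call has 1 to 12 rows; each row shifts and turns the commanded pose from where the row before left it, along the tool's axes as they then stand; what a row does not reach is not made up. A row lasts 1/10 s, in which the tool goes at most 50 mm and 8.59 degrees, less where a joint would pass 70% of its speed; a pose out of reach is approached as far as the arm can. A call with a number of a shift or a turn outside -1 to 1 is refused whole. A call with a gripper value outside its range is refused whole. The fingers move at their own pace and stop on an object; FORCE is the grip in N (left out, the last holds). Time passes only in rows, so rows that do not move let the fingers close. It gives the time, the measured TCP pose, the force, the opening and the grip force at its end, in the units of the state.
- status.sense(): the state, without advancing time (a new reading comes with each control period).
- optics.read_camera(name): name is "scene" or "top" or "wrist"; returns a dict with "frame" (480x640x3 uint8, red, green, blue), "vfov" (degrees; the focal length in pixels is half the picture's height over the tangent of half this angle, whatever the lens; pixels are square), "cx", "cy" (the principal point, pixels), "rvec" (rotation vector, rad) and "tvec" (3), from world to camera coordinates, as OpenCV has them. Camera axes: x right, y down, z forward; pixel columns grow to the right and rows downward; lengths in m; the calibration is good to about 2 mm. A picture is of the moment at which its call begins. There is no depth.
- r.finish_job(): hands the job in; it is judged then, once.
Trained networks look in the newest picture that a camera, given by its name, has taken for a name from the list of things; names that differ only in an ending like _2 or _b are one class to them, and where a whole thing is asked for, a point or a joint stands for the part that bears it (a point fixed in the world has none). Each returns a list of dicts, best first, with "conf" (0 to 1); they miss things now and then, are a little off and sometimes report something else, mostly with a low value. They report only what shows in the picture. A call takes as long as a camera call. They do not tell look-alikes from the thing itself.
- optics.recognise(camera, thing): "position" ([x, y, z] in m, in world coordinates, good to about 4 mm: the middle of the surface that is visible of it).
- optics.place_of(camera, thing): "position" ([x, y, z] in m, in world coordinates, good to about 4 mm: a listed point, or the origin of a listed thing).
The state is a dict: "clock": time; "qpos": joint angles; "joint_vel": joint speeds; "joint_efforts": joint torques, N m; "ee_pos": TCP position; "orientation": TCP orientation; "ft_force": force on the tool from outside, world axes, zero at the start; "ft_torque": the same for the moment, N m; "gripper_width": opening from 0.0 (shut) to 1.0 (fully open); "finger_force": force on a finger pad.
Only numpy, scipy, OpenCV 4.12 (cv2) and the standard library are available. Lean on these libraries where they do the work, as an engineer would, in place of code of your own. Each camera call takes 0.05 s, during which the arm holds its last target. There are 200 camera calls.

## Task

Get the glass grinder running for a test: set the yellow splash hood over the grinding head, open side to the front, fully down on both pegs, and let go of it. Then draw the blue key out of the key block, push it fully home in the blue-collared lock (its pins are stiff, so wiggle it if it sticks), turn it a quarter turn clockwise to the stop against its return spring, and finish while still holding it turned. Leave the green and black keys in the block and do not shift the mug, the tile dish or the tape roll.

Things in the scene. Friction and masses are not known exactly. Their poses are not given: they have to be found in the camera images.
- grinder: bench grinder for glass tile, fixed to the desk, 160 (x) x 235 (y) mm: light grey wet deck (top 55 mm high) on its left, dark grey control box (top 75 mm high) on its right with blue-collared lock, green lamp and red stop mushroom (93 mm high). Origin centre of underside; x points to its back, -x front, z up
- hood_seat (a point): point on the deck under the grinding head (head 25 mm wide, 30 mm high) where the centre of the hood's underside must come; axes as the grinder's. Two steel alignment pegs stand 48 mm to its left and right (y +48, -48): 8 mm thick, 16 mm high, the top 4 mm tapered
- lock_mouth (a point): top of the lock face, 87 mm above the desk, on the vertical lock axis; axes as the grinder's. Keyway: slot along x, 17.5 x 6.5 mm, in a fixed plate, its mouth flared by 3 mm all round. From 17 mm before home the key pushes aside two pairs of spring pins (3 to 15 N in all). It turns freely only within 4 mm of home and is trapped while turned
- lock (a joint): turn of the lock cylinder in rad: 0 at rest, keyway along the grinder's x, to 1.57 at the stop; grows clockwise seen from above. A spring turns it back (0.03 Nm at 0, 0.14 Nm at the stop). The key has about 0.07 rad of play in it. It drives a steel bolt out of the control box, up to 15 mm, over the hood's right foot
- hood: yellow splash hood, 124 mm (y, over its two feet) x 80 mm (x) x 73 mm high, 0.22 to 0.37 kg, open at the bottom and at the front (-x), clear sides. Origin centre of underside, z up. Feet 8 mm thick with a 10.5 mm round hole each, 47 mm to left and right of the origin (y +47, -47). It stands upright on the desk at first
- hood_grip (a point): point on the hood where to hold it, 66 mm above its underside: black grip rib on top, 48 mm long (x), 14 mm thick (y), from 45 to 73 mm above the underside; axes as the hood's
- hood_back (a point): middle of the lower edge of the hood's closed back wall, 39 mm behind the hood's origin (x +39); with the hood seated the right way round it is at the back of the grinder
- key_block: wooden block 170 x 50 x 40 mm fixed to the desk, with three slots 55 mm apart along its x, each 17 x 7 mm and 26 mm deep, a key standing in each. Origin centre of underside
- blue_key: steel key, blue head, 69 mm tall, 60 g, upright in one of the slots. Origin at its tip, z up to the head. Bit 15 (x) x 5 (y) mm, 20 mm high, lowest 9 mm tapered to 9 mm wide; 5 mm round shaft; shoulder disc 18 mm wide at 32 to 35 mm; head 32 mm wide (x), 10 mm thick (y), at 35 to 69 mm: grip across the 10 mm. Either way round fits the lock
- blue_key_shoulder (a point): underside of the blue key's shoulder disc, 32 mm above the tip on the key's axis; with the key fully home it meets the lock mouth
- green_key: same key with a green head, for another machine; origin at the tip
- black_key: same key with a black head, for another machine; origin at the tip
- mug: white mug with grey dots, 93 mm high; origin near the centre of the underside
- dish: small dish of tile chips, 102 mm wide, 26 mm high; origin centre of the underside
- tape: roll of masking tape lying flat, 83 mm wide, 19 mm high; origin centre of the underside
Mind the look-alikes: they are no part of the job. What is meant by the hood is not purple or red, and is the larger of those in its own colour.

How it is judged:
By the outcome, as a careful person would: the job done as asked, in the order asked, and still so for the second after the job is handed in, while the arm keeps its last pose, push and grip.
It also fails if it takes over 54 s, if anything falls off the work surface, if the arm or the gripper's body presses on something with over 40 N, if the wrist force passes 120 N, or if a joint passes its speed limit or range.

## Working session

There is one attempt and no reset: what is moved stays moved. The work goes in short steps, Python scripts to look and compute and a shell command to move; the robot and the scene stay as the last step left them, time stands still between calls to the robot, and variables do not carry over. Pictures are saved under pics/ and viewed, at most 10 in all, crops included, and the job is handed in when it is done.

```bash
mkdir -p pics; ls; python3 - <<'E'
from plant import status, optics, r
import cv2
s=status.sense(); print({k:s[k] for k in ('clock','ee_pos','orientation','gripper_width','ft_force')})
for c in ('scene','top'):
    p=optics.read_camera(c); cv2.imwrite(f'pics/{c}0.png',p['frame'][:,:,::-1]); print(c,p['vfov'],p['cx'],p['cy'],p['rvec'],p['tvec'])
    for t in ('grinder','hood_seat','lock_mouth','hood','hood_grip','hood_back','key_block','blue_key','blue_key_shoulder','green_key','black_key','mug','dish','tape'):
        print(t,[([round(float(v),4) for v in d['position']],round(float(d['conf']),2)) for d in optics.place_of(c,t)][:4])
E
```

```text
pics
{'clock': 0.0, 'ee_pos': array([ 0.24811637, -0.62698838,  0.23741841]), 'orientation': array([ 9.82305421e-01,  1.87282875e-01, -1.55830199e-04, -1.07690089e-03]), 'gripper_width': 0.9955589442277081, 'ft_force': array([ 0.05337456,  0.74200978, -0.79988222])}
scene 51.3816059594726 314.58762892935414 236.17352217036037 [ 0.56054042 -2.51771157  1.37706822] [0.46861827 0.1680588  1.04867906]
grinder [([0.5696, -0.0078, -0.0045], 0.67)]
hood_seat [([0.5862, 0.0217, 0.0572], 0.92)]
lock_mouth [([0.5198, -0.0755, 0.086], 0.74)]
hood [([0.7545, 0.0922, 0.0002], 0.92), ([0.6247, 0.2167, 0.0023], 0.82), ([0.5074, -0.3096, 0.0446], 0.72), ([0.5183, 0.3213, 0.0011], 0.68)]
hood_grip [([0.7637, 0.0924, 0.0501], 0.94), ([0.224, 0.2611, 0.0688], 0.9), ([0.6275, 0.2156, 0.0514], 0.84), ([0.5212, 0.3162, 0.0634], 0.64)]
hood_back [([0.5611, 0.3092, -0.0013], 0.79), ([0.2208, 0.3024, 0.003], 0.79), ([0.7619, 0.1183, 0.0021], 0.56)]
key_block [([0.5066, -0.3106, -0.0002], 0.88)]
blue_key [([0.5028, -0.3064, 0.0142], 0.72)]
blue_key_shoulder [([0.5053, -0.3094, 0.0486], 0.56)]
green_key [([0.4
[... 567 characters left out ...]
], 0.63), ([0.6298, 0.2118, -0.0016], 0.58)]
hood_grip [([0.2284, 0.2642, 0.0618], 0.97), ([0.6232, 0.2107, 0.0469], 0.94), ([0.7597, 0.0883, 0.0464], 0.84), ([0.5179, 0.3209, 0.0653], 0.64)]
hood_back [([0.5523, 0.3091, -0.0015], 0.93), ([0.6489, 0.2285, -0.0016], 0.87), ([0.7711, 0.1181, -0.0013], 0.63)]
key_block []
blue_key [([0.5077, -0.3069, 0.0147], 0.43)]
blue_key_shoulder [([0.5023, -0.3037, 0.0496], 0.63), ([0.6822, 0.3614, 0.0014], 0.36)]
green_key [([0.4477, -0.3145, 0.0149], 0.65)]
black_key [([0.564, -0.3038, 0.0108], 0.62)]
mug [([0.7899, -0.2167, -0.0002], 0.59), ([0.5713, -0.0053, -0.0], 0.41)]
dish [([0.3667, 0.1465, -0.0028], 0.65)]
tape [([0.6811, 0.3596, -0.0002], 0.77)]
```

View pics/top0.png

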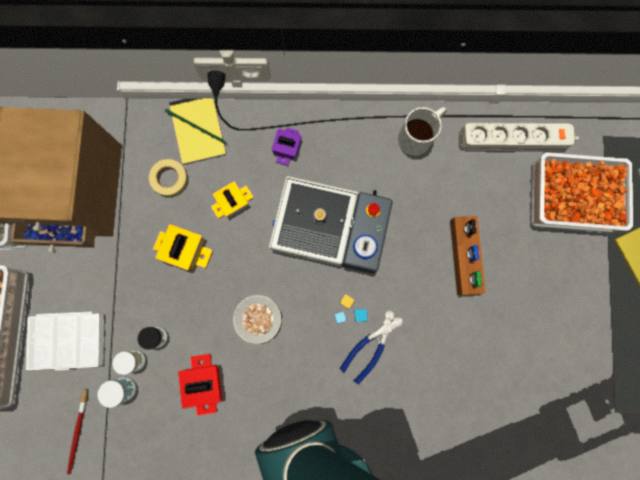

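View pics/scene0.png

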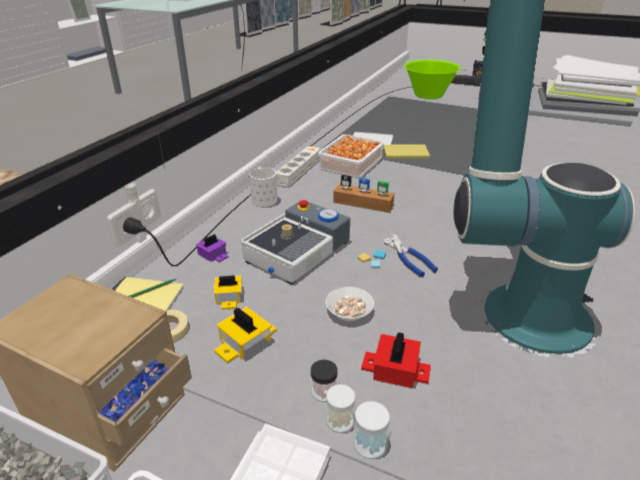

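The large yellow hood is at top-view pixel (181,247); its smaller look-alike is at (231,200). The grinder is at (330,223), the blue key at (474,254) in the middle slot of the block. Next I'll measure the yaws.

```bash
cat > h.py <<'E'
from plant import status, optics, r
import cv2, numpy as np
from scipy.spatial.transform import Rotation as R
def K(p):
    f=p['frame'].shape[0]/2/np.tan(np.radians(p['vfov'])/2); return np.array([[f,0,p['cx']],[0,f,p['cy']],[0,0,1]])
def back(p,uv,z):
    M=cv2.Rodrigues(np.array(p['rvec'],float))[0]; t=np.array(p['tvec'],float)
    c=-M.T@t; uv=np.atleast_2d(uv); d=(np.c_[uv,np.ones(len(uv))]@np.linalg.inv(K(p)).T)@M
    return c+d*((z-c[2])/d[:,2])[:,None]
def proj(p,P):
    return cv2.projectPoints(np.atleast_2d(np.array(P,float)),np.array(p['rvec'],float),np.array(p['tvec'],float),K(p),None)[0][:,0]
def psi(s):
    x=R.from_quat(s['orientation']).as_matrix()[:,0]; return np.degrees(np.arctan2(x[1],x[0]))
def delta(target,s=None):   # world target -> tool frame mm
    s=s or status.sense(); return R.from_quat(s['orientation']).as_matrix().T@(np.array(target)-s['ee_pos'])*1000
def st():
    s=status.sense(); print('t%.2f'%s['clock'],'ee',np.round(s['ee_pos'],4),'psi %.1f'%psi(s),'F',np.round(s['ft_force'],1),'w %.3f g %.1f'%(s['gripper_width'],np.max(s['finger_force']))); return s
def show(p,name,box=None,k=1):
    f=p['frame'][:,:,::-1]
    if box: f=f[box[1]:box[3],box[0]:box[2]]
    cv2.imwrite('pics/'+name,cv2.resize(f,None,fx=k,fy=k,interpolation=cv2.INTER_CUBIC))
E
python3 - <<'E'
from h import *
p=optics.read_camera('top'); hsv=cv2.cvtColor(p['frame'],cv2.COLOR_RGB2HSV)
show(p,'topg.png',(150,165,490,305),2.35)
def rect(m,z,box,n):
    mm=np.zeros_like(m); x0,y0,x1,y1=box; mm[y0:y1,x0:x1]=m[y0:y1,x0:x1]
    uv=np.argwhere(mm)[:,::-1].astype(float); w=back(p,uv,z)[:,:2].astype(np.float32)*1000
    print(n,len(uv),cv2.minAreaRect(w))
h,s,v=[hsv[...,i] for i in range(3)]
rect((h>18)&(h<35)&(s>150)&(v>120),0.045,(145,220,220,280),'hood')
rect((h>5)&(h<18)&(s>90),0.04,(445,205,495,305),'block')
rect((v>150)&(s<40),0.055,(260,170,365,270),'deck')
rect((h>100)&(h<125)&(s>50),0.075,(340,185,400,275),'ctrl')
for n,P in dict(seat=[.585,.02,.055],lock=[.5187,-.0766,.087],hood=[.518,.322,0.066],key=[.505,-.307,.083]).items(): print(n,proj(p,P))
E
```

```text
hood 1413 ((513.7760009765625, 310.031982421875), (121.43277740478516, 80.96924591064453), 70.05278778076172)
block 1755 ((505.45703125, -303.4454345703125), (172.26141357421875, 61.61468505859375), 3.5920794010162354)
deck 1927 ((575.0912475585938, 10.753654479980469), (205.32228088378906, 164.47467041015625), 77.61967468261719)
ctrl 221 ((507.8078308105469, -75.54389190673828), (53.70163345336914, 74.62730407714844), 75.60762023925781)
seat [[318.12108946 216.07177122]]
lock [[364.89319506 244.80681552]]
hood [[174.78609214 245.04111749]]
key [[475.61515806 252.495664  ]]
```

View pics/topg.png

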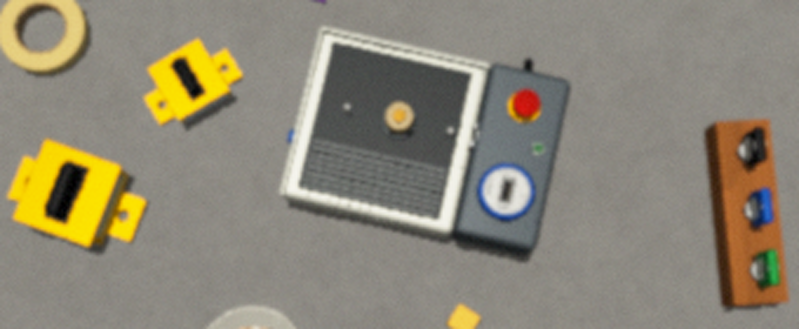

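```bash
cat >> h.py <<'E'
def plan(target,psi1,n,s=None,hand=-1):
    """suggest n rows: straight to target (world), heading psi1"""
    s=s or status.sense(); P=s['ee_pos'].copy(); a=psi(s); d=(np.array(target)-P); w=(psi1-a); w=(w+180)%360-180 if abs(w)>200 else w
    m=max(1,int(np.ceil(abs(w)/8.5))); 
    for i in range(n):
        st_=(np.array(target)-P)/(n-i); x=np.array([np.cos(np.radians(a)),np.sin(np.radians(a))]); y=np.array([x[1],-x[0]])
        v=[round(float(q)/0.02,2) for q in (st_[:2]@x,st_[:2]@y,-st_[2])]; v=[max(-1,min(1,q)) for q in v]
        wz=round(-w/m/180,4) if i<m else 0
        print('{"hand":%g,"dx":%g,"dy":%g,"dz":%g%s},'%(hand,*v,',"wz":%g'%wz if wz else ''),end='\n' if i%12==11 else '')
        P+=np.r_[(x*v[0]+y*v[1])*.02,-v[2]*.02]; a+=-wz*180
    print('->',P,a)
E
python3 - <<'E'
from h import *
p=optics.read_camera('top')
f=lambda u,v:(u/2.35+150,v/2.35+165)
pg=back(p,[f(347,107),f(450,130)],.071); print('pegs',pg,pg.mean(0),np.degrees(np.arctan2(*(pg[0]-pg[1])[[1,0]]))-90)
print('lock',back(p,[f(507,190)],.087),'rib',back(p,[f(66,193)],.072),'blue head',back(p,[f(757,207)],.083))
q=optics.read_camera('scene'); show(q,'hoodscene.png',(190,270,290,370),5)
plan([.517,.316,.26],160,42)
E
```

```text
pegs [[ 0.59334873  0.06376756  0.071     ]
 [ 0.57299395 -0.02925743  0.071     ]] [0.58317134 0.01725506 0.071     ] -12.342361590607439
lock [[ 0.51653103 -0.07834563  0.087     ]] rib [[0.51279893 0.31323234 0.072     ]] blue head [[ 0.50370836 -0.2996949   0.083     ]]
{"hand":-1,"dx":0.71,"dy":-0.93,"dz":-0.03,"wz":-0.0452},{"hand":-1,"dx":0.83,"dy":-0.82,"dz":-0.03,"wz":-0.0452},{"hand":-1,"dx":0.94,"dy":-0.69,"dz":-0.03,"wz":-0.0452},{"hand":-1,"dx":1,"dy":-0.55,"dz":-0.03,"wz":-0.0452},{"hand":-1,"dx":1,"dy":-0.4,"dz":-0.02,"wz":-0.0452},{"hand":-1,"dx":1,"dy":-0.24,"dz":-0.03,"wz":-0.0452},{"hand":-1,"dx":1,"dy":-0.07,"dz":-0.02,"wz":-0.0452},{"hand":-1,"dx":1,"dy":0.09,"dz":-0.03,"wz":-0.0452},{"hand":-1,"dx":1,"dy":0.26,"dz":-0.02,"wz":-0.0452},{"hand":-1,"dx":1,"dy":0.42,"dz":-0.03,"wz":-0.0452},{"hand":-1,"dx":1,"dy":0.58,"dz":-0.02,"wz":-0.0452},{"hand":-1,"dx":0.95,"dy":0.72,"dz":-0.03,"wz":-0.0452},
{"hand":-1,"dx":0.84,"dy":0.85,"dz":-0.02,"wz":-0.0452},{"hand":-1,"dx":0.72,"dy":0.96,"dz":-0.03,"wz":-0.0452},{"hand":-1,"dx":0.57,"dy":1,"dz":-0.02,"wz":-0.0452},{"han
[... 459 characters left out ...]
3},{"hand":-1,"dx":0.08,"dy":1,"dz":-0.02},{"hand":-1,"dx":0.09,"dy":1,"dz":-0.03},{"hand":-1,"dx":0.08,"dy":1,"dz":-0.02},{"hand":-1,"dx":0.09,"dy":1,"dz":-0.03},{"hand":-1,"dx":0.08,"dy":1,"dz":-0.02},{"hand":-1,"dx":0.09,"dy":1,"dz":-0.03},{"hand":-1,"dx":0.08,"dy":1,"dz":-0.02},{"hand":-1,"dx":0.09,"dy":1,"dz":-0.03},{"hand":-1,"dx":0.08,"dy":1,"dz":-0.02},{"hand":-1,"dx":0.09,"dy":1,"dz":-0.03},
{"hand":-1,"dx":0.08,"dy":1,"dz":-0.02},{"hand":-1,"dx":0.09,"dy":1,"dz":-0.03},{"hand":-1,"dx":0.08,"dy":1,"dz":-0.02},{"hand":-1,"dx":0.09,"dy":1,"dz":-0.03},{"hand":-1,"dx":0.08,"dy":1,"dz":-0.02},{"hand":-1,"dx":0.09,"dy":1,"dz":-0.03},-> [0.48190909 0.22023735 0.26009971] 159.90091853874316
```

View pics/hoodscene.png

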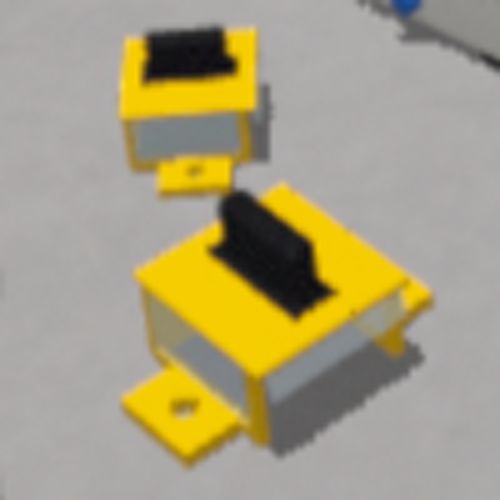

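The large hood's open face is at crop (340,370), on the robot side (−x). So it already has about the right way round, with yaw around −20°. Moving there while turning to a heading of 160°.

```bash
python3 -m handwheel '[{"hand":-1,"dx":0.7,"dy":-0.9,"wz":-0.045},{"hand":-1,"dx":0.8,"dy":-0.8,"wz":-0.045},{"hand":-1,"dx":0.9,"dy":-0.7,"wz":-0.045},{"hand":-1,"dx":1,"dy":-0.55,"wz":-0.045},{"hand":-1,"dx":1,"dy":-0.4,"wz":-0.045},{"hand":-1,"dx":1,"dy":-0.25,"wz":-0.045},{"hand":-1,"dx":1,"dy":-0.1,"wz":-0.045},{"hand":-1,"dx":1,"dy":0.1,"wz":-0.045},{"hand":-1,"dx":1,"dy":0.25,"wz":-0.045},{"hand":-1,"dx":1,"dy":0.4,"wz":-0.045},{"hand":-1,"dx":1,"dy":0.6,"wz":-0.045},{"hand":-1,"dx":0.95,"dy":0.7,"wz":-0.045}]'
python3 -m handwheel '[{"hand":-1,"dx":0.85,"dy":0.85,"wz":-0.045},{"hand":-1,"dx":0.7,"dy":0.95,"wz":-0.045},{"hand":-1,"dx":0.6,"dy":1,"wz":-0.045},{"hand":-1,"dx":0.4,"dy":1,"wz":-0.045},{"hand":-1,"dx":0.25,"dy":1,"wz":-0.045},{"hand":-1,"dx":0.1,"dy":1},{"hand":-1,"dx":0.1,"dy":1},{"hand":-1,"dx":0.1,"dy":1},{"hand":-1,"dx":0.1,"dy":1},{"hand":-1,"dx":0.1,"dy":1},{"hand":-1,"dx":0.1,"dy":1},{"hand":-1,"dx":0.1,"dy":1}]'
python3 -m handwheel '[{"hand":-1,"dx":0.05,"dy":1},{"hand":-1,"dx":0.05,"dy":1},{"hand":-1,"dx":0.05,"dy":1},{"hand":-1,"dx":0.05,"dy":1},{"hand":-1,"dy":1},{"hand":-1,"dy":1},{"hand":-1,"dy":1},{"hand":-1,"dy":1},{"hand":-1,"dy":1},{"hand":-1,"dy":1},{"hand":-1,"dy":1},{"hand":-1,"dy":1}]'
python3 - <<'E'
from h import *
s=st(); print(s['qpos']); print('to hood',delta([.513,.313,.2]))
E
```

```text
t1.65 ee [ 0.2484 -0.6276  0.2387] psi 21.6 F [-0.6  0.2 -0.1] w 1.001 g 0.0
[-1.23088890e+00  2.63891216e-01  1.60402207e+00  1.64128367e-05
  1.27367385e+00 -3.68950858e-02]
to hood [ 592.16763366 -777.27980353   38.7041324 ]$[0]: bad value
$[0]: bad value
$[0]: bad value
```

```bash
python3 -m handwheel '[{"hand":-1,"dx":0.7,"dy":-0.9,"dz":0,"wx":0,"wy":0,"wz":-0.045},{"hand":-1,"dx":0.8,"dy":-0.8,"dz":0,"wx":0,"wy":0,"wz":-0.045}]'
```

```text
clock: 1.85
ee_pos: [0.2606, -0.5838, 0.2385]
orientation: [0.945, 0.326, 0.0, -0.0]
ft_force: [0.3, 0.2, 0.4]
gripper_width: 1.003
finger_force: 0.0
```

```bash
python3 -m handwheel '[{"hand":-1,"dx":0.9,"dy":-0.7,"dz":0,"wx":0,"wy":0,"wz":-0.045},{"hand":-1,"dx":1,"dy":-0.55,"dz":0,"wx":0,"wy":0,"wz":-0.045},{"hand":-1,"dx":1,"dy":-0.4,"dz":0,"wx":0,"wy":0,"wz":-0.045},{"hand":-1,"dx":1,"dy":-0.25,"dz":0,"wx":0,"wy":0,"wz":-0.045},{"hand":-1,"dx":1,"dy":-0.1,"dz":0,"wx":0,"wy":0,"wz":-0.045},{"hand":-1,"dx":1,"dy":0.1,"dz":0,"wx":0,"wy":0,"wz":-0.045},{"hand":-1,"dx":1,"dy":0.25,"dz":0,"wx":0,"wy":0,"wz":-0.045},{"hand":-1,"dx":1,"dy":0.4,"dz":0,"wx":0,"wy":0,"wz":-0.045},{"hand":-1,"dx":1,"dy":0.6,"dz":0,"wx":0,"wy":0,"wz":-0.045},{"hand":-1,"dx":0.95,"dy":0.7,"dz":0,"wx":0,"wy":0,"wz":-0.045}]' &&
python3 -m handwheel '[{"hand":-1,"dx":0.85,"dy":0.85,"dz":0,"wx":0,"wy":0,"wz":-0.045},{"hand":-1,"dx":0.7,"dy":0.95,"dz":0,"wx":0,"wy":0,"wz":-0.045},{"hand":-1,"dx":0.6,"dy":1,"dz":0,"wx":0,"wy":0,"wz":-0.045},{"hand":-1,"dx":0.4,"dy":1,"dz":0,"wx":0,"wy":0,"wz":-0.045},{"hand":-1,"dx":0.25,"dy":1,"dz":0,"wx":0,"wy":0,"wz":-0.045},{"hand":-1,"dx":0.1,"dy":1,"dz":0,"wx":0,"wy":0,"wz":0},{"hand":-1,"dx":0.1,"dy":1,"dz":0,"wx":0,"wy":0,"wz":0},{"hand":-1,"dx":0.1,"dy":1,"dz":0,"wx":0,"wy":0,"wz":0},{"hand":-1,"dx":0.1,"dy":1,"dz":0,"wx":0,"wy":0,"wz":0},{"hand":-1,"dx":0.1,"dy":1,"dz":0,"wx":0,"wy":0,"wz":0},{"hand":-1,"dx":0.1,"dy":1,"dz":0,"wx":0,"wy":0,"wz":0},{"hand":-1,"dx":0.1,"dy":1,"dz":0,"wx":0,"wy":0,"wz":0}]' &&
python3 -m handwheel '[{"hand":-1,"dx":0.1,"dy":1,"dz":0,"wx":0,"wy":0,"wz":0},{"hand":-1,"dx":0.1,"dy":1,"dz":0,"wx":0,"wy":0,"wz":0},{"hand":-1,"dx":0,"dy":1,"dz":0,"wx":0,"wy":0,"wz":0},{"hand":-1,"dx":0,"dy":1,"dz":0,"wx":0,"wy":0,"wz":0},{"hand":-1,"dx":0,"dy":1,"dz":0,"wx":0,"wy":0,"wz":0},{"hand":-1,"dx":0,"dy":1,"dz":0,"wx":0,"wy":0,"wz":0},{"hand":-1,"dx":0,"dy":1,"dz":0,"wx":0,"wy":0,"wz":0},{"hand":-1,"dx":0,"dy":1,"dz":0,"wx":0,"wy":0,"wz":0}]'
python3 - <<'E'
from h import *
s=st(); print(s['qpos']); print('to hood',delta([.513,.313,.2]))
p=optics.read_camera('wrist'); show(p,'w1.png'); print(-cv2.Rodrigues(np.array(p['rvec']))[0].T@np.array(p['tvec']))
print([(n,[(np.round(d['position'],4),round(d['conf'],2)) for d in optics.place_of('wrist',n)][:3]) for n in ('hood_seat','lock_mouth','hood_grip')])
E
```

```text
clock: 2.85
ee_pos: [0.3202, -0.3744, 0.2389]
orientation: [0.507, 0.862, -0.0, 0.0]
ft_force: [-0.2, 0.3, -0.7]
gripper_width: 0.999
finger_force: 0.0
clock: 4.05
ee_pos: [0.3866, -0.1294, 0.239]
orientation: [0.18, 0.984, -0.0, 0.0]
ft_force: [0.1, -0.2, 0.7]
gripper_width: 1.003
finger_force: 0.0
clock: 4.85
ee_pos: [0.4395, 0.0217, 0.2389]
orientation: [0.18, 0.984, 0.0, 0.0]
ft_force: [-0.4, 0.1, 0.1]
gripper_width: 1.0
finger_force: 0.0
t4.85 ee [0.4395 0.0217 0.2389] psi 159.3 F [-0.4  0.1  0.1] w 1.000 g 0.0
[-7.35443521e-03 -1.95440590e-01  2.07767030e+00  4.99073958e-07
  1.25874315e+00 -1.21676236e+00]
to hood [ 34.26468871 298.49738446  38.99350419]
[0.36856753 0.04807642 0.38555944]
[('hood_seat', [(array([0.58  , 0.0199, 0.0587]), 0.91)]), ('lock_mouth', [(array([ 0.5186, -0.0752,  0.089 ]), 0.8)]), ('hood_grip', [(array([0.7597, 0.0897, 0.0469]), 0.63), (array([0.6269, 0.2158, 0.0534]), 0.56)])]
```

```bash
python3 -m handwheel '[{"hand":-1,"dx":0.1,"dy":1,"dz":0.1,"wx":0,"wy":0,"wz":0},{"hand":-1,"dx":0.1,"dy":1,"dz":0.1,"wx":0,"wy":0,"wz":0},{"hand":-1,"dx":0.1,"dy":1,"dz":0.1,"wx":0,"wy":0,"wz":0},{"hand":-1,"dx":0.1,"dy":1,"dz":0.1,"wx":0,"wy":0,"wz":0},{"hand":-1,"dx":0.1,"dy":1,"dz":0.1,"wx":0,"wy":0,"wz":0},{"hand":-1,"dx":0.1,"dy":1,"dz":0.1,"wx":0,"wy":0,"wz":0},{"hand":-1,"dx":0.1,"dy":1,"dz":0.1,"wx":0,"wy":0,"wz":0},{"hand":-1,"dx":0.1,"dy":1,"dz":0.1,"wx":0,"wy":0,"wz":0}]' && python3 -m handwheel '[{"hand":-1,"dx":0.1,"dy":1,"dz":0.1,"wx":0,"wy":0,"wz":0},{"hand":-1,"dx":0.1,"dy":1,"dz":0.1,"wx":0,"wy":0,"wz":0},{"hand":-1,"dx":0.1,"dy":1,"dz":0.1,"wx":0,"wy":0,"wz":0},{"hand":-1,"dx":0.1,"dy":1,"dz":0.1,"wx":0,"wy":0,"wz":0},{"hand":-1,"dx":0.1,"dy":1,"dz":0.1,"wx":0,"wy":0,"wz":0},{"hand":-1,"dx":0.1,"dy":1,"dz":0.1,"wx":0,"wy":0,"wz":0},{"hand":-1,"dx":0.1,"dy":1,"dz":0.1,"wx":0,"wy":0,"wz":0},{"hand":-1,"dx":0,"dy":0,"dz":0,"wx":0,"wy":0,"wz":0}]'
python3 - <<'E'
from h import *
s=st()
p=optics.read_camera('wrist'); show(p,'w2.png'); np.save('w2.npy',p,allow_pickle=True)
print([(n,[(np.round(d['position'],4),round(d['conf'],2)) for d in optics.place_of('wrist',n)][:3]) for n in ('hood','hood_grip','hood_back')])
hsv=cv2.cvtColor(p['frame'],cv2.COLOR_RGB2HSV); 
m=(hsv[...,0]>18)&(hsv[...,0]<35)&(hsv[...,1]>150)&(hsv[...,2]>100)
n,l,a,c=cv2.connectedComponentsWithStats(m.astype(np.uint8)); print(a[a[:,4]>300],c[a[:,4]>300])
E
```

```text
clock: 5.85
ee_pos: [0.481, 0.1756, 0.2227]
orientation: [0.18, 0.984, -0.0, 0.0]
ft_force: [0.6, -0.7, 0.2]
gripper_width: 1.0
finger_force: 0.0
clock: 6.65
ee_pos: [0.5177, 0.3146, 0.2082]
orientation: [0.179, 0.984, 0.0, -0.0]
ft_force: [0.1, -0.1, -0.6]
gripper_width: 1.001
finger_force: 0.0
t6.65 ee [0.5177 0.3146 0.2082] psi 159.4 F [ 0.1 -0.1 -0.6] w 1.001 g 0.0
[('hood', [(array([6.268e-01, 2.117e-01, 3.000e-04]), 0.97), (array([0.5176, 0.3198, 0.0025]), 0.69), (array([0.7579, 0.091 , 0.0025]), 0.69)]), ('hood_grip', [(array([0.5185, 0.3228, 0.0715]), 0.83), (array([0.6284, 0.2138, 0.0513]), 0.73)]), ('hood_back', [(array([ 0.6512,  0.2264, -0.0011]), 0.97), (array([0.7643, 0.123 , 0.0015]), 0.85)])]
[[     0      0    640    480 295471]
 [   267    175    120     84   6645]
 [   237    291     72     61   1901]
 [   523    337     38     67    688]
 [   333    420    307     15   2043]] [[317.93155335 237.67024852]
 [327.1586155  214.17863055]
 [277.2756444  325.24881641]
 [545.99418605 372.53197674]
 [521.87469408 429.09055311]]
```

View pics/w2.png

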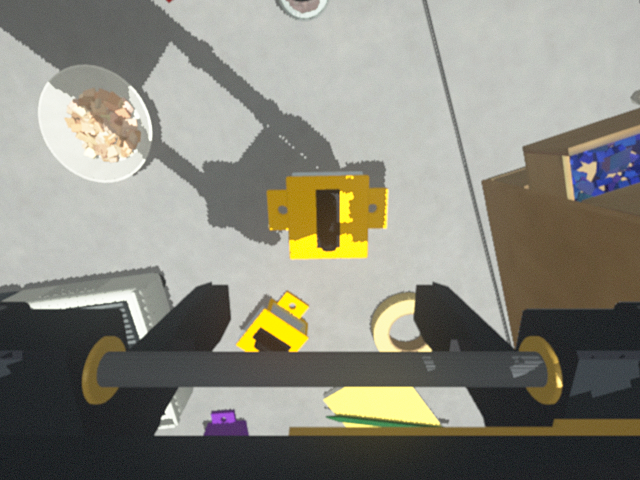

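The wrist view shows the large hood at (328,217), with its rib at (328,220), foot holes at (283,210) and (373,208), and its back wall towards the bottom of the picture. It is nearly aligned with the tool.

```bash
python3 - <<'E'
from h import *
p=np.load('w2.npy',allow_pickle=True).item(); g=cv2.cvtColor(p['frame'],cv2.COLOR_RGB2GRAY)
hl=back(p,[(283,209.5),(373,208)],.008); print('holes',hl,hl.mean(0),'yaw',np.degrees(np.arctan2(*(hl[1]-hl[0])[[1,0]]))-90)
sub=np.zeros_like(g); sub[180:262,300:360]=g[180:262,300:360]<60; 
uv=np.argwhere(sub)[:,::-1].astype(float); w=back(p,uv,.073)[:,:2].astype(np.float32)*1000; print('rib',len(uv),cv2.minAreaRect(w))
C=np.r_[hl.mean(0)[:2],0]; print('grip target delta',delta([C[0],C[1],.05]))
print('rib-top proj',proj(p,[C[0],C[1],.073]))
E
```

```text
holes [[0.50044582 0.27767891 0.008     ]
 [0.53189423 0.3658905  0.008     ]] [0.51617003 0.32178471 0.008     ] yaw -19.62171711438552
rib 823 ((512.3588256835938, 321.54736328125), (17.91432762145996, 51.80078125), 70.20822143554688)
grip target delta [  4.35546336   9.14468333 158.55058733]
rib-top proj [[329.31420488 224.14488053]]
```

```bash
python3 -m handwheel '[{"hand":-0.3,"dx":0.2,"dy":0.4,"dz":1,"wx":0,"wy":0,"wz":-0.004},{"hand":-0.3,"dx":0,"dy":0,"dz":1,"wx":0,"wy":0,"wz":0},{"hand":-0.3,"dx":0,"dy":0,"dz":1,"wx":0,"wy":0,"wz":0},{"hand":-0.3,"dx":0,"dy":0,"dz":1,"wx":0,"wy":0,"wz":0},{"hand":-0.3,"dx":0,"dy":0,"dz":1,"wx":0,"wy":0,"wz":0},{"hand":-0.3,"dx":0,"dy":0,"dz":1,"wx":0,"wy":0,"wz":0},{"hand":-0.3,"dx":0,"dy":0,"dz":1,"wx":0,"wy":0,"wz":0},{"hand":-0.3,"dx":0,"dy":0,"dz":0.8,"wx":0,"wy":0,"wz":0},{"hand":-0.3,"dx":0,"dy":0,"dz":0,"wx":0,"wy":0,"wz":0}]' 30
python3 - <<'E'
from h import *
s=st(); print(delta([.516,.3215,.0485]))
p=optics.read_camera('wrist'); show(p,'w3.png')
E
```

```text
clock: 7.75
ee_pos: [0.5145, 0.3193, 0.0502]
orientation: [0.174, 0.985, -0.002, -0.002]
ft_force: [-0.3, -1.4, -0.5]
gripper_width: 0.647
finger_force: 0.0
t7.75 ee [0.5145 0.3193 0.0502] psi 160.0 F [-0.3 -1.4 -0.5] w 0.647 g 0.0
[-0.68605283  2.58526759  1.66567563]
```

View pics/w3.png

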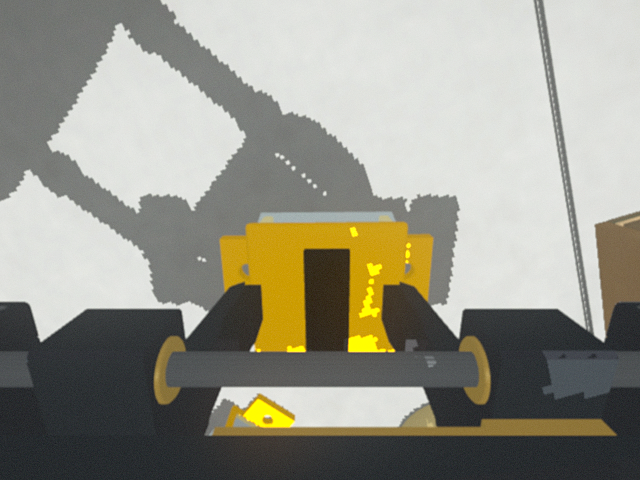

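```bash
python3 -m handwheel '[{"hand":1,"dx":0,"dy":0.1,"dz":0.05,"wx":0,"wy":0,"wz":0},{"hand":1,"dx":0,"dy":0,"dz":0,"wx":0,"wy":0,"wz":0},{"hand":1,"dx":0,"dy":0,"dz":0,"wx":0,"wy":0,"wz":0},{"hand":1,"dx":0,"dy":0,"dz":0,"wx":0,"wy":0,"wz":0},{"hand":1,"dx":0,"dy":0,"dz":0,"wx":0,"wy":0,"wz":0}]' 40 
python3 -m handwheel '[{"hand":1,"dx":0,"dy":0,"dz":-0.5,"wx":0,"wy":0,"wz":0},{"hand":1,"dx":0,"dy":0,"dz":-1,"wx":0,"wy":0,"wz":0},{"hand":1,"dx":0,"dy":0,"dz":-1,"wx":0,"wy":0,"wz":0},{"hand":1,"dx":0,"dy":0,"dz":-1,"wx":0,"wy":0,"wz":0},{"hand":1,"dx":0,"dy":0,"dz":-1,"wx":0,"wy":0,"wz":0},{"hand":1,"dx":0,"dy":0,"dz":-1,"wx":0,"wy":0,"wz":0},{"hand":1,"dx":0,"dy":0,"dz":-0.5,"wx":0,"wy":0,"wz":0}]'
python3 - <<'E'
from h import *
s=st()
plan([.583,.018,.165],167.6,17,hand=1)
E
```

```text
clock: 8.3
ee_pos: [0.5173, 0.323, 0.0522]
orientation: [0.174, 0.985, 0.0, 0.0]
ft_force: [0.3, 0.5, -0.2]
gripper_width: 0.222
finger_force: 0.0
clock: 9.0
ee_pos: [0.5176, 0.3232, 0.1738]
orientation: [0.174, 0.985, 0.001, 0.001]
ft_force: [-0.5, 1.2, -3.7]
gripper_width: 0.153
finger_force: 40.0
t9.00 ee [0.5176 0.3232 0.1738] psi 160.0 F [-0.5  1.2 -3.7] w 0.153 g 40.0
{"hand":1,"dx":-0.49,"dy":-0.78,"dz":0.03,"wz":-0.0422},{"hand":1,"dx":-0.38,"dy":-0.84,"dz":0.03},{"hand":1,"dx":-0.38,"dy":-0.83,"dz":0.03},{"hand":1,"dx":-0.38,"dy":-0.84,"dz":0.03},{"hand":1,"dx":-0.38,"dy":-0.83,"dz":0.02},{"hand":1,"dx":-0.38,"dy":-0.84,"dz":0.03},{"hand":1,"dx":-0.38,"dy":-0.83,"dz":0.02},{"hand":1,"dx":-0.38,"dy":-0.84,"dz":0.03},{"hand":1,"dx":-0.38,"dy":-0.83,"dz":0.02},{"hand":1,"dx":-0.38,"dy":-0.84,"dz":0.03},{"hand":1,"dx":-0.38,"dy":-0.83,"dz":0.02},{"hand":1,"dx":-0.38,"dy":-0.84,"dz":0.03},
{"hand":1,"dx":-0.38,"dy":-0.83,"dz":0.02},{"hand":1,"dx":-0.38,"dy":-0.84,"dz":0.03},{"hand":1,"dx":-0.38,"dy":-0.83,"dz":0.02},{"hand":1,"dx":-0.38,"dy":-0.84,"dz":0.03},{"hand":1,"dx":-0.39,"dy":-0.83,"dz":0.02},-> [0.5830507  0.0180403  0.16503741] 167.60462211759955
```

```bash
python3 -m handwheel '[{"hand":1,"dx":-0.5,"dy":-0.8,"dz":0,"wx":0,"wy":0,"wz":-0.042},{"hand":1,"dx":-0.4,"dy":-0.85,"dz":0,"wx":0,"wy":0,"wz":0},{"hand":1,"dx":-0.4,"dy":-0.85,"dz":0,"wx":0,"wy":0,"wz":0},{"hand":1,"dx":-0.4,"dy":-0.85,"dz":0,"wx":0,"wy":0,"wz":0},{"hand":1,"dx":-0.4,"dy":-0.85,"dz":0,"wx":0,"wy":0,"wz":0},{"hand":1,"dx":-0.4,"dy":-0.85,"dz":0,"wx":0,"wy":0,"wz":0},{"hand":1,"dx":-0.4,"dy":-0.85,"dz":0,"wx":0,"wy":0,"wz":0},{"hand":1,"dx":-0.4,"dy":-0.85,"dz":0,"wx":0,"wy":0,"wz":0},{"hand":1,"dx":-0.4,"dy":-0.85,"dz":0,"wx":0,"wy":0,"wz":0},{"hand":1,"dx":-0.4,"dy":-0.85,"dz":0,"wx":0,"wy":0,"wz":0},{"hand":1,"dx":-0.4,"dy":-0.85,"dz":0,"wx":0,"wy":0,"wz":0}]' && python3 -m handwheel '[{"hand":1,"dx":-0.4,"dy":-0.85,"dz":0,"wx":0,"wy":0,"wz":0},{"hand":1,"dx":-0.4,"dy":-0.85,"dz":0,"wx":0,"wy":0,"wz":0},{"hand":1,"dx":-0.4,"dy":-0.85,"dz":0,"wx":0,"wy":0,"wz":0},{"hand":1,"dx":-0.3,"dy":-0.8,"dz":0.1,"wx":0,"wy":0,"wz":0},{"hand":1,"dx":-0.3,"dy":-0.7,"dz":0.2,"wx":0,"wy":0,"wz":0},{"hand":1,"dx":0,"dy":0,"dz":0,"wx":0,"wy":0,"wz":0}]'
python3 - <<'E'
from h import *
s=st()
print(delta([.583,.018,.165]))
p=optics.read_camera('wrist'); np.save('w4.npy',p,allow_pickle=True); show(p,'w4.png',(160,120,500,375),2.35)
E
```

```text
clock: 10.1
ee_pos: [0.5619, 0.1203, 0.171]
orientation: [0.108, 0.994, -0.0, -0.001]
ft_force: [-0.0, -0.3, -3.5]
gripper_width: 0.154
finger_force: 40.0
clock: 10.7
ee_pos: [0.5797, 0.0325, 0.1645]
orientation: [0.109, 0.994, -0.0, -0.001]
ft_force: [-0.0, -0.6, -3.7]
gripper_width: 0.152
finger_force: 40.0
t10.70 ee [0.5797 0.0325 0.1645] psi 167.5 F [-0.  -0.6 -3.7] w 0.152 g 40.0
[ -6.36501039 -13.4174566   -0.46157618]
```

View pics/w4.png

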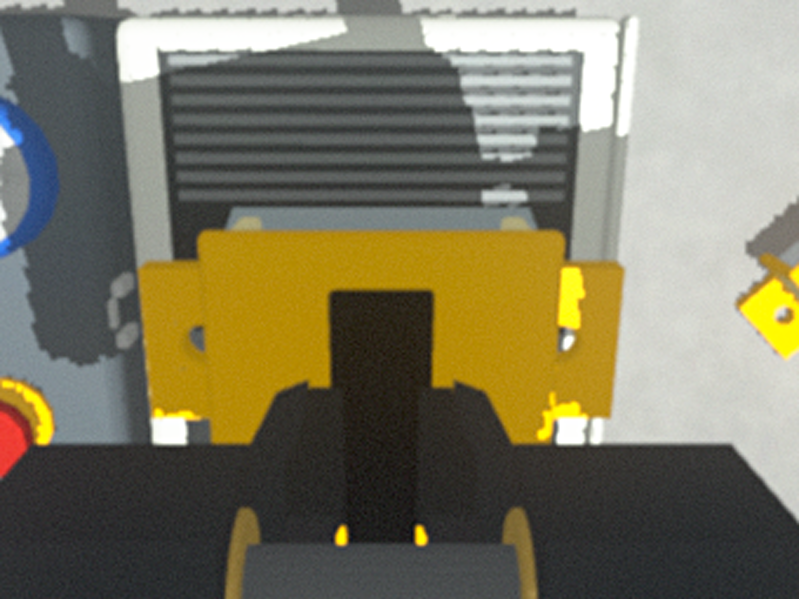

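The hood hangs square over the deck, with feet between crop columns 142 and 622, front edge at row 263 and holes at row ~338. It hides the pegs, so I'll get the peg position from the earlier wrist picture and register the two views on the deck.

```bash
cat > reg.py <<'E'
from h import *
p4=np.load('w4.npy',allow_pickle=True).item(); s=status.sense()
def T(Rm,t): M=np.eye(4); M[:3,:3]=Rm; M[:3,3]=t; return M
W2C=T(cv2.Rodrigues(np.array(p4['rvec'],float))[0],p4['tvec'])
B=T(R.from_quat([0.109,0.994,0,-0.001]).as_matrix(),[.5797,.0325,.1645]); B[:3,:3]=R.from_euler('z',167.5,degrees=True).as_matrix()@np.diag([1,-1,-1])
C2T=W2C@B          # tool->camera
print('tool->cam',np.round(C2T,4))
A=T(R.from_euler('z',159.3,degrees=True).as_matrix()@np.diag([1,-1,-1]),[.4395,.0217,.2389])
M1=C2T@np.linalg.inv(A); p1=dict(p4); p1['frame']=cv2.imread('pics/w1.png')[:,:,::-1].copy(); p1['rvec']=cv2.Rodrigues(M1[:3,:3])[0].ravel(); p1['tvec']=M1[:3,3]
# chart on plane z, grinder axes, 0.5 mm/px, centre c
c=np.array([.583,.018]); yaw=np.radians(-12.4); ex=np.array([np.cos(yaw),np.sin(yaw)]); ey=np.array([-ex[1],ex[0]])
def rectify(p,z,n=400,mm=.5):
    k=(np.arange(n)-n/2)*mm/1000; X,Y=np.meshgrid(k,k)   # col -> -y, row -> -x
    P=np.stack([c[0]-Y*ex[0]-X*ey[0],c[1]-Y*ex[1]-X*ey[1],np.full_like(X,z)],-1).reshape(-1,3)
    uv=proj(p,P).reshape(n,n,2).astype(np.float32); return cv2.remap(p['frame'],uv[...,0],uv[...,1],cv2.INTER_LINEAR)
if __name__=='__main__':
    a=rectify(p1,.055); b=rectify(p4,.055); t=rectify(p1,.071)
    cv2.imwrite('pics/rect.png',np.hstack([t,b])[:,:,::-1])
    # hood geometry from foot front corners (z=8,y=+-62)
    f=lambda u,v:(u/2.35+160,v/2.35+120)
    for zz in (.10,.105,.11,.115,.12,.125):
        w=back(p4,[f(142,263),f(622,263),f(142,340),f(622,340)],zz); print(zz,'width %.1f'%(1000*np.linalg.norm(w[0]-w[1])),'tool xy of mid-foot',np.round(1000*(np.linalg.inv(B)@np.r_[(w[2]+w[3])/2,1])[:2],1))
    for zz in (.145,.15,.155,.16,.165):
        w=back(p4,[f(200,232),f(563,232)],zz); print(zz,'roof width %.1f'%(1000*np.linalg.norm(w[0]-w[1])),'tool xy front',np.round(1000*(np.linalg.inv(B)@np.r_[(w[0]+w[1])/2,1])[:2],1))
E
python3 reg.py
```

```text
tool->cam [[-5.000e-04  1.000e+00  1.200e-03  3.000e-04]
 [-9.571e-01 -2.000e-04 -2.897e-01  2.960e-02]
 [-2.897e-01 -1.300e-03  9.571e-01  1.624e-01]
 [ 0.000e+00  0.000e+00  0.000e+00  1.000e+00]]
0.1 width 132.1 tool xy of mid-foot [-5.8  0.1]
0.105 width 129.0 tool xy of mid-foot [-3.9  0.1]
0.11 width 125.8 tool xy of mid-foot [-1.9  0.1]
0.115 width 122.7 tool xy of mid-foot [-0.   0.1]
0.12 width 119.6 tool xy of mid-foot [1.9 0.1]
0.125 width 116.5 tool xy of mid-foot [3.8 0.1]
0.145 roof width 77.7 tool xy front [36.2 -0.1]
0.15 roof width 75.4 tool xy front [37.4 -0.1]
0.155 roof width 73.0 tool xy front [38.6 -0.1]
0.16 roof width 70.7 tool xy front [39.8 -0.1]
0.165 roof width 68.4 tool xy front [40.9 -0.1]
```

View pics/rect.png

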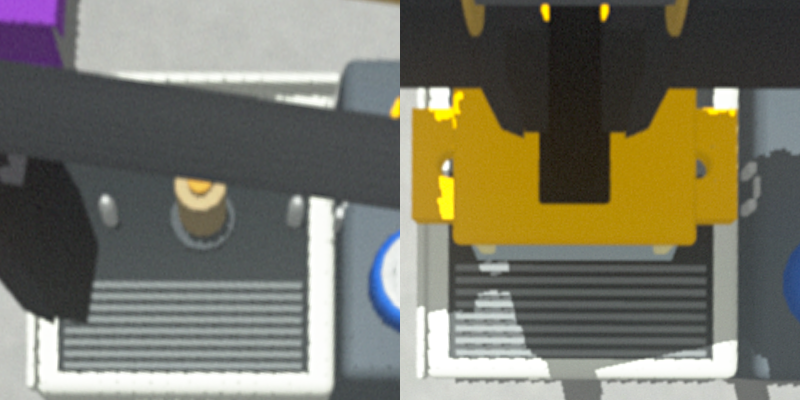

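```bash
python3 - <<'E'
from reg import *
a=rectify(p1,.055);b=rectify(p4,.055);t=rectify(p1,.071)
G=lambda i:cv2.cvtColor(i,cv2.COLOR_RGB2GRAY).astype(np.float32)
ga,gb,gt=G(a),G(b),G(t)
def prof(g,ax,r0,r1,c0,c1): return g[r0:r1,c0:c1].mean(ax)
# outer rim edges by profile gradients
for n,g in (('a',ga),('b',gb)):
    v=np.gradient(cv2.GaussianBlur(g,(5,5),0)[:,150:300].mean(1)); h=np.gradient(cv2.GaussianBlur(g,(5,5),0)[300:345,:].mean(0))
    print(n,'row peaks',[(i,round(float(v[i]),1)) for i in range(262,395) if abs(v[i])>4 and abs(v[i])==abs(v[i-2:i+3]).max()])
    print(n,'col peaks',[(i,round(float(h[i]),1)) for i in range(20,390) if abs(h[i])>4 and abs(h[i])==abs(h[i-2:i+3]).max()])
for (x0,x1) in ((95,122),(283,308)):
    m=gt[180:240,x0:x1]>125; ys,xs=np.nonzero(m); print('peg cols',x0+xs.min(),x0+xs.max(),'mean',x0+xs.mean(),'rows',180+ys.min(),180+ys.max())
E
```

```text
tool->cam [[-5.000e-04  1.000e+00  1.200e-03  3.000e-04]
 [-9.571e-01 -2.000e-04 -2.897e-01  2.960e-02]
 [-2.897e-01 -1.300e-03  9.571e-01  1.624e-01]
 [ 0.000e+00  0.000e+00  0.000e+00  1.000e+00]]
a row peaks [(263, 13.6), (270, -13.8), (276, 13.9), (282, -13.7), (288, 14.2), (294, -13.7), (300, 14.2), (307, -13.8), (312, 14.1), (319, -13.8), (324, 14.3), (331, -14.2), (336, 14.0), (343, -14.4), (348, 14.2), (354, -12.3), (359, 30.2), (380, -14.0)]
a col peaks [(24, -24.0), (29, 21.1), (49, -34.2), (55, 7.9), (305, -9.1), (312, 33.0), (339, -30.6), (348, 6.2)]
b row peaks [(265, 9.5), (271, -9.4), (277, 10.0), (283, -9.4), (289, 10.1), (295, -9.3), (301, 9.7), (308, -8.7), (313, 9.3), (320, -8.5), (325, 9.1), (332, -9.3), (337, 9.6), (344, -8.5), (350, 11.7), (359, 27.5), (377, -19.1), (382, 12.6)]
b col peaks [(24, -23.5), (28, 20.1), (48, -29.8), (55, 8.5), (74, 6.2), (114, -8.7), (123, -7.4), (306, -4.9), (313, 24.0), (337, -22.2)]
peg cols 99 112 mean 105.76666666666667 rows 194 214
peg cols 289 302 mean 295.6317991631799 rows 195 218
```

```bash
python3 -c "
from h import *
print(delta([.5817,.018,.14]))"
python3 -m handwheel '[{"hand":1,"dx":-0.12,"dy":-0.35,"dz":0.2,"wx":0,"wy":0,"wz":0},{"hand":1,"dx":-0.12,"dy":-0.35,"dz":0.5,"wx":0,"wy":0,"wz":0},{"hand":1,"dx":0,"dy":0,"dz":0.5,"wx":0,"wy":0,"wz":0},{"hand":1,"dx":0,"dy":0,"dz":0,"wx":0,"wy":0,"wz":0}]'
python3 -c "
from h import *
s=st();print(delta([.5817,.018,.128]))
p=optics.read_camera('wrist'); np.save('w5.npy',p,allow_pickle=True)
import cv2
"
```

```text
[ -5.39992709 -14.69942407  24.79974899]
clock: 11.15
ee_pos: [0.58, 0.0197, 0.139]
orientation: [0.108, 0.994, -0.0, -0.002]
ft_force: [-0.5, 0.6, -3.5]
gripper_width: 0.154
finger_force: 40.0
t11.15 ee [0.58   0.0197 0.139 ] psi 167.6 F [-0.5  0.6 -3.5] w 0.154 g 40.0
[-2.04583182 -1.25760169 11.03390031]
```

```bash
Z='[{"hand":1,"dx":0,"dy":0,"dz":0,"wx":0,"wy":0,"wz":0}]'
python3 -m handwheel '[{"hand":1,"dx":-0.06,"dy":-0.05,"dz":0.2,"wx":0,"wy":0,"wz":0},{"hand":1,"dx":0,"dy":0,"dz":0,"wx":0,"wy":0,"wz":0}]'|grep ee_pos
for i in 1 2 3 4; do python3 -m handwheel '[{"hand":1,"dx":0,"dy":0,"dz":0,"wx":0,"wy":0,"wz":0}]'|grep ee_pos; done
python3 - <<'E'
from h import *
s=st();print(delta([.5817,.018,.128]))
p=optics.read_camera('wrist'); np.save('w5.npy',p,allow_pickle=True); show(p,'w5.png',(160,120,500,375),2.35)
E
```

```text
ee_pos: [0.5828, 0.0185, 0.1374]
ee_pos: [0.583, 0.0185, 0.1378]
ee_pos: [0.5831, 0.0185, 0.1381]
ee_pos: [0.5831, 0.0184, 0.138]
ee_pos: [0.583, 0.0184, 0.138]
t11.80 ee [0.583  0.0184 0.138 ] psi 167.6 F [ 0.1  0.8 -3.5] w 0.154 g 40.0
[ 1.15814605 -0.64419379  9.96456305]
```

```bash

python3 -m handwheel '[{"hand":1,"dx":0.06,"dy":-0.03,"dz":0.1,"wx":0,"wy":0,"wz":0},{"hand":1,"dx":0,"dy":0,"dz":0.1,"wx":0,"wy":0,"wz":0},{"hand":1,"dx":0,"dy":0,"dz":0.1,"wx":0,"wy":0,"wz":0},{"hand":1,"dx":0,"dy":0,"dz":0,"wx":0,"wy":0,"wz":0},{"hand":1,"dx":0,"dy":0,"dz":0,"wx":0,"wy":0,"wz":0}]'|egrep 'ee_pos|ft'
for i in 1 2 ; do python3 -m handwheel '[{"hand":1,"dx":0,"dy":0,"dz":0.1,"wx":0,"wy":0,"wz":0},{"hand":1,"dx":0,"dy":0,"dz":0,"wx":0,"wy":0,"wz":0}]'|egrep 'ee_pos|ft'; done
```

```text
ee_pos: [0.5815, 0.018, 0.1315]
ft_force: [-0.5, 0.2, -2.9]
ee_pos: [0.5814, 0.018, 0.1294]
ft_force: [-0.0, -0.9, -4.4]
ee_pos: [0.5814, 0.018, 0.1274]
ft_force: [-1.2, 0.1, -3.4]
```

```bash

python3 -m handwheel '[{"hand":1,"dx":0,"dy":0,"dz":0.1,"wx":0,"wy":0,"wz":0},{"hand":1,"dx":0,"dy":0,"dz":0,"wx":0,"wy":0,"wz":0}]'|egrep 'ee_pos|ft'
python3 -m handwheel '[{"hand":1,"dx":0,"dy":0,"dz":0.1,"wx":0,"wy":0,"wz":0},{"hand":1,"dx":0,"dy":0,"dz":0,"wx":0,"wy":0,"wz":0}]'|egrep 'ee_pos|ft'
python3 -c "
from h import *
s=status.sense(); print(s['ft_torque'])"
```

```text
ee_pos: [0.5813, 0.018, 0.1254]
ft_force: [-0.5, -0.9, -3.5]
ee_pos: [0.5816, 0.0181, 0.1235]
ft_force: [0.6, -0.2, -3.3]
[ 0.11029936 -0.29154734  0.05613457]
```

```bash

for i in 1; do python3 -m handwheel '[{"hand":1,"dx":0,"dy":0,"dz":0.1,"wx":0,"wy":0,"wz":0},{"hand":1,"dx":0,"dy":0,"dz":0,"wx":0,"wy":0,"wz":0}]'|egrep 'ee_pos|ft'; done
python3 -m handwheel '[{"hand":1,"dx":0,"dy":0,"dz":0.1,"wx":0,"wy":0,"wz":0},{"hand":1,"dx":0,"dy":0,"dz":0,"wx":0,"wy":0,"wz":0}]'|egrep 'ee_pos|ft'
python3 -m handwheel '[{"hand":1,"dx":0,"dy":0,"dz":0.1,"wx":0,"wy":0,"wz":0},{"hand":1,"dx":0,"dy":0,"dz":0,"wx":0,"wy":0,"wz":0}]'|egrep 'ee_pos|ft'
python3 -c "
from h import *
s=status.sense(); print(s['ft_torque'])"
```

```text
ee_pos: [0.5817, 0.0181, 0.1215]
ft_force: [1.2, 0.6, -3.0]
ee_pos: [0.5817, 0.0181, 0.1196]
ft_force: [1.2, 1.2, -3.8]
ee_pos: [0.5816, 0.0181, 0.1175]
ft_force: [1.5, 1.0, -3.4]
[ 0.23802132 -0.32287507  0.0015179 ]
```

```bash

python3 -m handwheel '[{"hand":1,"dx":0,"dy":0,"dz":0.1,"wx":0,"wy":0,"wz":0},{"hand":1,"dx":0,"dy":0,"dz":0.1,"wx":0,"wy":0,"wz":0},{"hand":1,"dx":0,"dy":0,"dz":0,"wx":0,"wy":0,"wz":0}]'|egrep 'ee_pos|ft'
python3 -m handwheel '[{"hand":1,"dx":0,"dy":0,"dz":0.1,"wx":0,"wy":0,"wz":0},{"hand":1,"dx":0,"dy":0,"dz":0,"wx":0,"wy":0,"wz":0}]'|egrep 'ee_pos|ft'
python3 -m handwheel '[{"hand":1,"dx":0,"dy":0,"dz":0.1,"wx":0,"wy":0,"wz":0},{"hand":1,"dx":0,"dy":0,"dz":0,"wx":0,"wy":0,"wz":0}]'|egrep 'ee_pos|ft'
```

```text
ee_pos: [0.5816, 0.0181, 0.1134]
ft_force: [1.1, 1.8, -4.5]
ee_pos: [0.5819, 0.0182, 0.1121]
ft_force: [1.3, 1.4, -0.1]
ee_pos: [0.5821, 0.0182, 0.112]
ft_force: [-4.4, 2.1, 9.4]
```

```bash

python3 -m handwheel '[{"hand":1,"dx":0,"dy":0,"dz":0.1,"wx":0,"wy":0,"wz":0},{"hand":0.2,"dx":0,"dy":0,"dz":0,"wx":0,"wy":0,"wz":0},{"hand":0.2,"dx":0,"dy":0,"dz":0,"wx":0,"wy":0,"wz":0},{"hand":0.2,"dx":0,"dy":0,"dz":-0.3,"wx":0,"wy":0,"wz":0},{"hand":0.2,"dx":0,"dy":0,"dz":-1,"wx":0,"wy":0,"wz":0},{"hand":0.2,"dx":0,"dy":0,"dz":-1,"wx":0,"wy":0,"wz":0},{"hand":0.2,"dx":0.2,"dy":-0.5,"dz":-1,"wx":0,"wy":0,"wz":0},{"hand":0.2,"dx":0.4,"dy":-1,"dz":-1,"wx":0,"wy":0,"wz":0},{"hand":0.2,"dx":0.4,"dy":-1,"dz":-0.5,"wx":0,"wy":0,"wz":0},{"hand":0.2,"dx":0.4,"dy":-1,"dz":0,"wx":0,"wy":0,"wz":0},{"hand":0.2,"dx":0.4,"dy":-1,"dz":0,"wx":0,"wy":0,"wz":0},{"hand":0.2,"dx":0.2,"dy":-1,"dz":0,"wx":0,"wy":0,"wz":0}]'
python3 - <<'E'
from h import *
s=st()
for c in ('wrist','scene','top'):
    p=optics.read_camera(c); np.save(f'v_{c}.npy',p,allow_pickle=True); show(p,f'v_{c}.png')
    print(c,[(n,[(np.round(d['position'],4),round(d['conf'],2)) for d in optics.place_of(c,n)][:5]) for n in ('hood','hood_grip','hood_back','lock_mouth')])
E
```

```text
clock: 15.65
ee_pos: [0.5178, -0.0814, 0.2038]
orientation: [0.108, 0.994, -0.0, -0.0]
ft_force: [0.5, 0.2, -0.3]
gripper_width: 0.397
finger_force: 0.0
t15.65 ee [ 0.5178 -0.0814  0.2038] psi 167.6 F [ 0.5  0.2 -0.3] w 0.397 g 0.0
wrist [('hood', [(array([0.5848, 0.017 , 0.0559]), 0.92), (array([ 0.6259,  0.2143, -0.0015]), 0.57)]), ('hood_grip', [(array([0.5843, 0.0156, 0.1215]), 0.63)]), ('hood_back', []), ('lock_mouth', [(array([ 0.5176, -0.077 ,  0.0889]), 0.92)])]
scene [('hood', [(array([0.6238, 0.2172, 0.0057]), 0.75), (array([ 0.222 ,  0.2653, -0.0012]), 0.69), (array([0.5846, 0.017 , 0.0564]), 0.56), (array([7.563e-01, 9.470e-02, 3.000e-04]), 0.55)]), ('hood_grip', [(array([0.6232, 0.2148, 0.0476]), 0.86), (array([0.5862, 0.0163, 0.1215]), 0.84), (array([0.7589, 0.0933, 0.0476]), 0.66), (array([0.2259, 0.2636, 0.0642]), 0.59)]), ('hood_back', [(array([0.6509, 0.2324, 0.0013]), 0.97), (array([0.2193, 0.3048, 0.0017]), 0.77), (array([ 0.766 ,  0.1176, -0.001 ]), 0.58)]), ('lock_mouth', [(array([ 0.5186, -0.0766,  0.0865]), 0.84)])]
top [('hood', [(array([0.2264, 0.2636, 0.0035]), 0.93), (array([ 0.6284,  0.2098, -0.0027]), 0.82), (array([0.5868, 0.019 , 0.0561]), 0.71), (array([0.7581, 0.0935, 0.0014]), 0.58)]), ('hood_grip', [(array([0.7602, 0.0871, 0.0511]), 0.86), (array([0.5841, 0.0184, 0.1174]), 0.83), (array([0.6235, 0.2124, 0.0461]), 0.64)]), ('hood_back', [(array([ 0.6467,  0.2275, -0.0009]), 0.74), (array([ 0.7683,  0.1156, -0.0012]), 0.6), (array([ 0.6836,  0.3599, -0.0013]), 0.24)]), ('lock_mouth', [(array([ 0.5171, -0.0785,  0.0847]), 0.58)])]
```

```bash

python3 -m handwheel '[{"hand":0.2,"dx":-0.2,"dy":-1,"dz":0,"wx":0,"wy":0,"wz":0},{"hand":0.2,"dx":-0.2,"dy":-1,"dz":0,"wx":0,"wy":0,"wz":0},{"hand":0.2,"dx":-0.2,"dy":-1,"dz":0,"wx":0,"wy":0,"wz":0},{"hand":0.2,"dx":-0.2,"dy":-1,"dz":0,"wx":0,"wy":0,"wz":0},{"hand":0.2,"dx":-0.2,"dy":-1,"dz":0,"wx":0,"wy":0,"wz":0},{"hand":0.2,"dx":-0.2,"dy":-1,"dz":0,"wx":0,"wy":0,"wz":0},{"hand":0.2,"dx":-0.2,"dy":-1,"dz":0,"wx":0,"wy":0,"wz":0},{"hand":0.2,"dx":-0.2,"dy":-1,"dz":0,"wx":0,"wy":0,"wz":0},{"hand":0.2,"dx":-0.1,"dy":-1,"dz":0,"wx":0,"wy":0,"wz":-0.044},{"hand":0.2,"dx":0,"dy":-0.9,"dz":0,"wx":0,"wy":0,"wz":-0.044},{"hand":0.2,"dx":0,"dy":0,"dz":0,"wx":0,"wy":0,"wz":0},{"hand":0.2,"dx":0,"dy":0,"dz":0,"wx":0,"wy":0,"wz":0}]'
python3 - <<'E'
from h import *
s=st()
p=optics.read_camera('wrist'); np.save('k1.npy',p,allow_pickle=True)
print([(n,[(np.round(d['position'],4),round(d['conf'],2)) for d in optics.place_of('wrist',n)][:3]) for n in ('blue_key','blue_key_shoulder','green_key','black_key','key_block')])
u,v=proj(p,[.505,-.305,.083])[0]; print(u,v)
x0,y0=int(u)-80,int(v)-75
a=cv2.resize(p['frame'][max(y0,0):y0+150,x0:x0+160],(480,450),interpolation=cv2.INTER_CUBIC)
q=np.load('v_scene.npy',allow_pickle=True).item(); b=cv2.resize(q['frame'][180:290,225:365],(320,251),interpolation=cv2.INTER_CUBIC)
q=np.load('v_wrist.npy',allow_pickle=True).item(); U=proj(q,[.583,.018,.1])[0].astype(int); print(U); X=max(0,min(480,U[0]-80));Y=max(0,min(380,U[1]-50)); c=cv2.resize(q['frame'][Y:Y+100,X:X+160],(320,199),interpolation=cv2.INTER_CUBIC)
o=np.hstack([a,np.vstack([b,c])]); cv2.imwrite('pics/m1.png',o[:,:,::-1]); print(x0,y0,o.shape)
E
```

```text
clock: 17.6
ee_pos: [0.5117, -0.2817, 0.2035]
orientation: [-0.028, 1.0, 0.0, -0.0]
ft_force: [-0.5, 0.3, -0.3]
gripper_width: 0.398
finger_force: 0.0
t17.60 ee [ 0.5117 -0.2817  0.2035] psi -176.8 F [-0.5  0.3 -0.3] w 0.398 g 0.0
[('blue_key', [(array([0.626 , 0.0114, 0.0533]), 0.7), (array([ 0.507 , -0.3087,  0.0166]), 0.67)]), ('blue_key_shoulder', [(array([ 0.507 , -0.3105,  0.0443]), 0.94), (array([0.6242, 0.0108, 0.0527]), 0.49)]), ('green_key', [(array([ 0.4493, -0.3141,  0.016 ]), 0.96), (array([ 0.7901, -0.2153, -0.002 ]), 0.17)]), ('black_key', [(array([ 0.5602, -0.3046,  0.0128]), 0.66)]), ('key_block', [(array([ 5.035e-01, -3.088e-01, -3.000e-04]), 0.68)])]
293.7757597079777 223.88967808294692
[459 289]
213 148 (450, 800, 3)
```

View pics/m1.png

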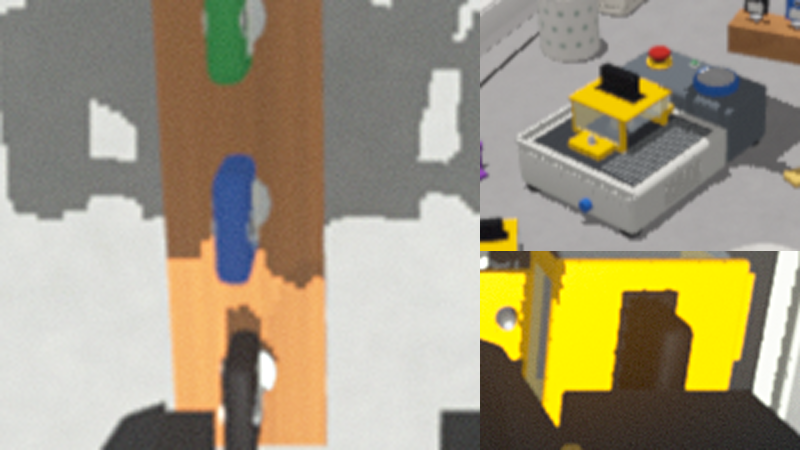

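The scene crop shows the hood flat, with its feet on the pegs. The wrist crop shows the blue head at (235,220), long along the block and tilted about 2° from the tool.

```bash
python3 - <<'E'
from h import *
p=np.load('k1.npy',allow_pickle=True).item(); s=st()
hsv=cv2.cvtColor(p['frame'],cv2.COLOR_RGB2HSV); m=np.zeros((480,640),np.uint8)
m[190:250,270:315]=((hsv[...,0]>100)&(hsv[...,0]<130)&(hsv[...,1]>120))[190:250,270:315]
uv=np.argwhere(m)[:,::-1].astype(float)
w=back(p,uv,.083)[:,:2].astype(np.float32)*1000; print(len(uv),cv2.minAreaRect(w))
t=np.array([*np.array(cv2.minAreaRect(w)[0])/1000,.062]); print(delta(t), delta([.506,-.308,.062]))
E
```

```text
t17.90 ee [ 0.512  -0.2811  0.2038] psi -176.6 F [ 0.2 -0.6 -0.4] w 0.396 g 0.0
419 ((502.5400695800781, -308.0340881347656), (34.24981689453125, 10.239053726196289), 0.02515035681426525)
[ 11.08181031 -26.35540857 141.77263898] [  7.62600412 -26.52769875 141.7730635 ]
```

```bash

python3 -m handwheel '[{"hand":0.2,"dx":0.25,"dy":-0.65,"dz":0.5,"wx":0,"wy":0,"wz":-0.01},{"hand":0.2,"dx":0.25,"dy":-0.65,"dz":1,"wx":0,"wy":0,"wz":0},{"hand":0.2,"dx":0,"dy":0,"dz":1,"wx":0,"wy":0,"wz":0},{"hand":0.2,"dx":0,"dy":0,"dz":1,"wx":0,"wy":0,"wz":0},{"hand":0.2,"dx":0,"dy":0,"dz":0.5,"wx":0,"wy":0,"wz":0},{"hand":0.2,"dx":0,"dy":0,"dz":0,"wx":0,"wy":0,"wz":0},{"hand":0.2,"dx":0,"dy":0,"dz":0,"wx":0,"wy":0,"wz":0}]'|grep clock
python3 - <<'E'
from h import *
s=st(); print(delta([.504,-.308,.05]))
p=optics.read_camera('wrist'); np.save('k2.npy',p,allow_pickle=True)
hsv=cv2.cvtColor(p['frame'],cv2.COLOR_RGB2HSV); m=((hsv[...,0]>100)&(hsv[...,0]<130)&(hsv[...,1]>120)).astype(np.uint8)
n,l,a,c=cv2.connectedComponentsWithStats(m)
for i in np.argsort(-a[1:,4])[:3]+1:
    uv=np.argwhere(l==i)[:,::-1].astype(float); print(a[i],cv2.minAreaRect(back(p,uv,.083)[:,:2].astype(np.float32)*1000))
print(proj(p,[.504,-.308,.083]))
E
```

```text
clock: 18.6
t18.60 ee [ 0.5043 -0.3085  0.1243] psi -174.8 F [-0.3  0.5  1. ] w 0.398 g 0.0
[ 0.27262274  0.5159002  74.29735038]
[315 234  16  61 823] ((501.1572570800781, -308.5594482421875), (38.02235794067383, 8.810827255249023), 4.898521900177002)
[[322.93039711 269.35859949]]
```

```bash

python3 -m handwheel '[{"hand":0.2,"dx":0,"dy":0,"dz":1,"wx":0,"wy":0,"wz":0},{"hand":0.2,"dx":0,"dy":0,"dz":1,"wx":0,"wy":0,"wz":0},{"hand":0.2,"dx":0,"dy":0,"dz":1,"wx":0,"wy":0,"wz":0},{"hand":0.2,"dx":0,"dy":0,"dz":0.7,"wx":0,"wy":0,"wz":0},{"hand":0.2,"dx":0,"dy":0,"dz":0,"wx":0,"wy":0,"wz":0},{"hand":1,"dx":0,"dy":0,"dz":0,"wx":0,"wy":0,"wz":0},{"hand":1,"dx":0,"dy":0,"dz":0,"wx":0,"wy":0,"wz":0},{"hand":1,"dx":0,"dy":0,"dz":0,"wx":0,"wy":0,"wz":0},{"hand":1,"dx":0,"dy":0,"dz":0,"wx":0,"wy":0,"wz":0},{"hand":1,"dx":0,"dy":0,"dz":0,"wx":0,"wy":0,"wz":0},{"hand":1,"dx":0,"dy":0,"dz":0,"wx":0,"wy":0,"wz":0}]' 60
```

```text
clock: 19.75
ee_pos: [0.5046, -0.3091, 0.0508]
orientation: [-0.045, 0.999, -0.001, 0.001]
ft_force: [1.0, -0.5, 4.8]
gripper_width: 0.111
finger_force: 60.0
```

```bash

python3 -m handwheel '[{"hand":1,"dx":0,"dy":0,"dz":-0.5,"wx":0,"wy":0,"wz":0},{"hand":1,"dx":0,"dy":0,"dz":-0.5,"wx":0,"wy":0,"wz":0},{"hand":1,"dx":0,"dy":0,"dz":-1,"wx":0,"wy":0,"wz":0},{"hand":1,"dx":0,"dy":0,"dz":-1,"wx":0,"wy":0,"wz":0},{"hand":1,"dx":0,"dy":0,"dz":-1,"wx":0,"wy":0,"wz":0},{"hand":1,"dx":0,"dy":0,"dz":-1,"wx":0,"wy":0,"wz":0},{"hand":1,"dx":0,"dy":0,"dz":-0.9,"wx":0,"wy":0,"wz":0.033},{"hand":1,"dx":0,"dy":0,"dz":0,"wx":0,"wy":0,"wz":0.033},{"hand":1,"dx":0,"dy":0,"dz":0,"wx":0,"wy":0,"wz":0.033}]' && python3 -m handwheel '[{"hand":1,"dx":0.15,"dy":0.9,"dz":0,"wx":0,"wy":0,"wz":0},{"hand":1,"dx":0.15,"dy":1,"dz":0,"wx":0,"wy":0,"wz":0},{"hand":1,"dx":0.15,"dy":1,"dz":0,"wx":0,"wy":0,"wz":0},{"hand":1,"dx":0.15,"dy":1,"dz":0,"wx":0,"wy":0,"wz":0},{"hand":1,"dx":0.15,"dy":1,"dz":0,"wx":0,"wy":0,"wz":0},{"hand":1,"dx":0.15,"dy":1,"dz":0,"wx":0,"wy":0,"wz":0},{"hand":1,"dx":0.15,"dy":1,"dz":0,"wx":0,"wy":0,"wz":0},{"hand":1,"dx":0.15,"dy":1,"dz":0,"wx":0,"wy":0,"wz":0},{"hand":1,"dx":0.15,"dy":1,"dz":0,"wx":0,"wy":0,"wz":0},{"hand":1,"dx":0.15,"dy":1,"dz":0,"wx":0,"wy":0,"wz":0},{"hand":1,"dx":0.15,"dy":1,"dz":0,"wx":0,"wy":0,"wz":0},{"hand":1,"dx":0.15,"dy":0.6,"dz":0,"wx":0,"wy":0,"wz":0}]' && python3 -m handwheel '[{"hand":1,"dx":0,"dy":0,"dz":0,"wx":0,"wy":0,"wz":0},{"hand":1,"dx":0,"dy":0,"dz":0,"wx":0,"wy":0,"wz":0},{"hand":1,"dx":0,"dy":0,"dz":0,"wx":0,"wy":0,"wz":0}]'
python3 - <<'E'
from h import *
s=st(); print(delta([.518,-.077,.14]))
p=optics.read_camera('wrist'); np.save('k3.npy',p,allow_pickle=True)
print([(n,[(np.round(d['position'],4),round(d['conf'],2)) for d in optics.place_of('wrist',n)][:3]) for n in ('blue_key','blue_key_shoulder','lock_mouth','hood')])
u,v=proj(p,[.518,-.077,.1])[0].astype(int); x0,y0=u-80,v-85; print(u,v,x0,y0)
a=cv2.resize(p['frame'][y0:y0+150,x0:x0+160],(640,600),interpolation=cv2.INTER_CUBIC); cv2.imwrite('pics/k3.png',a[:,:,::-1])
E
```

```text
clock: 20.65
ee_pos: [0.5039, -0.3087, 0.1694]
orientation: [0.112, 0.994, -0.0, 0.001]
ft_force: [0.2, -0.0, -0.5]
gripper_width: 0.11
finger_force: 60.0
clock: 21.85
ee_pos: [0.5181, -0.0739, 0.1676]
orientation: [0.108, 0.994, 0.0, -0.001]
ft_force: [0.5, -0.6, -0.6]
gripper_width: 0.109
finger_force: 60.0
clock: 22.15
ee_pos: [0.5188, -0.0767, 0.1677]
orientation: [0.11, 0.994, -0.0, -0.0]
ft_force: [0.4, 0.5, -0.8]
gripper_width: 0.111
finger_force: 60.0
t22.15 ee [ 0.5188 -0.0767  0.1677] psi 167.4 F [ 0.4  0.5 -0.8] w 0.111 g 60.0
[ 0.71465423 -0.46047155 27.73661859]
[('blue_key', [(array([ 0.5216, -0.0792,  0.1299]), 0.59)]), ('blue_key_shoulder', [(array([ 0.5193, -0.0764,  0.1612]), 0.98)]), ('lock_mouth', [(array([ 0.519 , -0.0757,  0.0906]), 0.97), (array([ 0.5718, -0.0091,  0.0011]), 0.42)]), ('hood', [(array([ 0.6235,  0.216 , -0.0011]), 0.72), (array([ 0.7576,  0.0916, -0.0008]), 0.64), (array([0.5805, 0.0145, 0.0536]), 0.6)])]
321 253 241 168
```

```bash

python3 -m handwheel '[{"hand":1,"dx":0,"dy":0,"dz":1,"wx":0,"wy":0,"wz":0},{"hand":1,"dx":0,"dy":0,"dz":1,"wx":0,"wy":0,"wz":0},{"hand":1,"dx":0,"dy":0,"dz":0.1,"wx":0,"wy":0,"wz":0},{"hand":1,"dx":0,"dy":0,"dz":0,"wx":0,"wy":0,"wz":0}]'|egrep 'ee_pos|ft|clock'
python3 -m handwheel '[{"hand":1,"dx":0,"dy":0,"dz":0.1,"wx":0,"wy":0,"wz":0},{"hand":1,"dx":0,"dy":0,"dz":0.1,"wx":0,"wy":0,"wz":0},{"hand":1,"dx":0,"dy":0,"dz":0,"wx":0,"wy":0,"wz":0}]'|egrep 'ee_pos|ft'
python3 -m handwheel '[{"hand":1,"dx":0,"dy":0,"dz":0.1,"wx":0,"wy":0,"wz":0},{"hand":1,"dx":0,"dy":0,"dz":0.1,"wx":0,"wy":0,"wz":0},{"hand":1,"dx":0,"dy":0,"dz":0,"wx":0,"wy":0,"wz":0}]'|egrep 'ee_pos|ft'
```

```text
clock: 22.8
ee_pos: [0.5183, -0.0763, 0.1252]
ft_force: [0.2, 0.1, -0.1]
ee_pos: [0.5193, -0.0763, 0.1222]
ft_force: [0.6, -0.7, -1.2]
ee_pos: [0.5189, -0.0768, 0.1184]
ft_force: [-3.0, -2.7, 2.4]
```

```bash

python3 -m handwheel '[{"hand":1,"dx":0.03,"dy":-0.04,"dz":0.05,"wx":0,"wy":0,"wz":0},{"hand":1,"dx":0,"dy":0,"dz":0,"wx":0,"wy":0,"wz":0}]'|egrep 'ee_pos|ft'
python3 -m handwheel '[{"hand":1,"dx":0.03,"dy":-0.03,"dz":0.05,"wx":0,"wy":0,"wz":0},{"hand":1,"dx":0,"dy":0,"dz":0,"wx":0,"wy":0,"wz":0}]'|egrep 'ee_pos|ft'
python3 -m handwheel '[{"hand":1,"dx":0,"dy":0,"dz":0.1,"wx":0,"wy":0,"wz":0},{"hand":1,"dx":0,"dy":0,"dz":0,"wx":0,"wy":0,"wz":0}]'|egrep 'ee_pos|ft|torq'
python3 -c "
from h import *
print(status.sense()['ft_torque'])"
```

```text
ee_pos: [0.518, -0.0768, 0.1165]
ft_force: [-1.7, -1.3, 1.1]
ee_pos: [0.5173, -0.0771, 0.1152]
ft_force: [-0.2, -0.1, -0.1]
ee_pos: [0.5169, -0.077, 0.1132]
ft_force: [-3.3, -0.1, 0.2]
[ 0.1650016   0.09879808 -0.02273162]
```

```bash

python3 -m handwheel '[{"hand":1,"dx":0.04,"dy":0,"dz":0.1,"wx":0,"wy":0,"wz":0},{"hand":1,"dx":0,"dy":0,"dz":0,"wx":0,"wy":0,"wz":0}]'|egrep 'ee_pos|ft'
python3 -m handwheel '[{"hand":1,"dx":0,"dy":0,"dz":0.1,"wx":0,"wy":0,"wz":0},{"hand":1,"dx":0,"dy":0,"dz":0.1,"wx":0,"wy":0,"wz":0},{"hand":1,"dx":0,"dy":0,"dz":0,"wx":0,"wy":0,"wz":0}]'|egrep 'ee_pos|ft'
python3 -m handwheel '[{"hand":1,"dx":0,"dy":0,"dz":0.1,"wx":0,"wy":0,"wz":0},{"hand":1,"dx":0,"dy":0,"dz":0.1,"wx":0,"wy":0,"wz":0},{"hand":1,"dx":0,"dy":0,"dz":0,"wx":0,"wy":0,"wz":0}]'|egrep 'ee_pos|ft'
python3 -c "
from h import *
print(status.sense()['ft_torque'])"
```

```text
ee_pos: [0.5163, -0.077, 0.1112]
ft_force: [-0.4, 0.4, -0.7]
ee_pos: [0.5157, -0.0769, 0.107]
ft_force: [-3.1, 0.7, -0.6]
ee_pos: [0.5159, -0.077, 0.1033]
ft_force: [-4.5, 0.7, 3.3]
[0.22971232 0.73091125 0.00190207]
```

```bash

python3 -m handwheel '[{"hand":1,"dx":0.05,"dy":0,"dz":0.1,"wx":0,"wy":0,"wz":0},{"hand":1,"dx":0,"dy":0,"dz":0.1,"wx":0,"wy":0,"wz":0},{"hand":1,"dx":0,"dy":0,"dz":0,"wx":0,"wy":0,"wz":0}]'|egrep 'ee_pos|ft'
python3 -m handwheel '[{"hand":1,"dx":0,"dy":0,"dz":0.1,"wx":0,"wy":0,"wz":0},{"hand":1,"dx":0,"dy":0,"dz":0.1,"wx":0,"wy":0,"wz":0},{"hand":1,"dx":0,"dy":0,"dz":0,"wx":0,"wy":0,"wz":0}]'|egrep 'ee_pos|ft|width'
python3 -c "
from h import *
print(status.sense()['ft_torque'])"
```

```text
ee_pos: [0.5161, -0.077, 0.1006]
ft_force: [-4.6, 0.9, 5.9]
ee_pos: [0.5158, -0.0769, 0.0965]
ft_force: [-5.2, 0.1, 1.9]
gripper_width: 0.104
[ 0.20732639  0.70754646 -0.0542076 ]
```

```bash

python3 -m handwheel '[{"hand":1,"dx":0.04,"dy":0,"dz":0.1,"wx":0,"wy":0,"wz":0},{"hand":1,"dx":0,"dy":0,"dz":0.05,"wx":0,"wy":0,"wz":0},{"hand":1,"dx":0,"dy":0,"dz":0,"wx":0,"wy":0,"wz":0}]'|egrep 'ee_pos|ft'
python3 -m handwheel '[{"hand":1,"dx":0,"dy":0,"dz":0.1,"wx":0,"wy":0,"wz":0},{"hand":1,"dx":0,"dy":0,"dz":0,"wx":0,"wy":0,"wz":0}]'|egrep 'ee_pos|ft|width'
python3 -m handwheel '[{"hand":1,"dx":0,"dy":0,"dz":0.1,"wx":0,"wy":0,"wz":0},{"hand":1,"dx":0,"dy":0,"dz":0,"wx":0,"wy":0,"wz":0}]'|egrep 'ee_pos|ft|width'
```

```text
ee_pos: [0.5158, -0.0768, 0.0935]
ft_force: [-1.9, 1.1, 3.3]
ee_pos: [0.5159, -0.0768, 0.0918]
ft_force: [-4.4, 1.4, 9.6]
gripper_width: 0.104
ee_pos: [0.516, -0.0768, 0.0916]
ft_force: [-8.5, 2.0, 18.9]
gripper_width: 0.106
```

```bash

python3 -m handwheel '[{"hand":1,"dx":0.05,"dy":0,"dz":0.03,"wx":0,"wy":0,"wz":0.01},{"hand":1,"dx":0,"dy":0,"dz":0,"wx":0,"wy":0,"wz":-0.02},{"hand":1,"dx":0,"dy":0,"dz":0,"wx":0,"wy":0,"wz":0.01},{"hand":1,"dx":0,"dy":0,"dz":0,"wx":0,"wy":0,"wz":0}]'
python3 - <<'E'
from h import *
s=st(); p=optics.read_camera('wrist'); np.save('k4.npy',p,allow_pickle=True); print(s['ft_torque'],s['qpos'])
for c in ('wrist','top','scene'):
    if c!='wrist': optics.read_camera(c)
    print(c,[(n,[(np.round(d['position'],4),round(d['conf'],2)) for d in optics.place_of(c,n)][:2]) for n in ('blue_key_shoulder','lock_mouth')])
E
```

```text
clock: 26.5
ee_pos: [0.5161, -0.0768, 0.0916]
orientation: [0.11, 0.994, -0.0, 0.002]
ft_force: [-7.9, 1.3, 20.5]
gripper_width: 0.105
finger_force: 60.0
t26.50 ee [ 0.5161 -0.0768  0.0916] psi 167.4 F [-7.9  1.3 20.5] w 0.105 g 60.0
[0.38745105 1.31443542 0.02537717] [-1.95593818e-01  1.14718089e-01  2.07270534e+00  1.01964191e-04
  9.49970950e-01 -1.54588197e+00]
wrist [('blue_key_shoulder', []), ('lock_mouth', [])]
top [('blue_key_shoulder', [(array([0.6799, 0.3632, 0.0007]), 0.63)]), ('lock_mouth', [(array([ 0.5182, -0.083 ,  0.0862]), 0.93)])]
scene [('blue_key_shoulder', [(array([ 0.517 , -0.0773,  0.0864]), 0.57), (array([ 0.5179, -0.077 ,  0.0893]), 0.21)]), ('lock_mouth', [(array([ 0.5154, -0.0737,  0.0865]), 0.7), (array([ 0.4483, -0.3126,  0.0093]), 0.48)])]
```

```bash

python3 -m handwheel '[{"hand":1,"dx":0,"dy":0,"dz":-0.05,"wx":0,"wy":0,"wz":0},{"hand":1,"dx":0,"dy":0.01,"dz":0,"wx":0,"wy":0,"wz":0.04},{"hand":1,"dx":0,"dy":0.01,"dz":0,"wx":0,"wy":0,"wz":0.04},{"hand":1,"dx":0,"dy":0.01,"dz":0,"wx":0,"wy":0,"wz":0.04},{"hand":1,"dx":0,"dy":0,"dz":0,"wx":0,"wy":0,"wz":0}]'
python3 -c "
from h import *
s=st();print(s['ft_torque'])"
```

```text
clock: 27.45
ee_pos: [0.5161, -0.0766, 0.0917]
orientation: [0.295, 0.955, -0.0, 0.002]
ft_force: [-5.2, 0.6, 14.9]
gripper_width: 0.111
finger_force: 60.0
t27.45 ee [ 0.5161 -0.0766  0.0917] psi 145.7 F [-5.2  0.6 14.9] w 0.111 g 60.0
[ 0.08046421  0.95004204 -0.00580982]
```

```bash

python3 -m handwheel '[{"hand":1,"dx":0,"dy":0.01,"dz":0,"wx":0,"wy":0,"wz":0.04},{"hand":1,"dx":0,"dy":0.01,"dz":0,"wx":0,"wy":0,"wz":0.04},{"hand":1,"dx":0,"dy":0.01,"dz":0,"wx":0,"wy":0,"wz":0.04},{"hand":1,"dx":0,"dy":0.01,"dz":0,"wx":0,"wy":0,"wz":0.04},{"hand":1,"dx":0,"dy":0.01,"dz":0,"wx":0,"wy":0,"wz":0.04},{"hand":1,"dx":0,"dy":0,"dz":0,"wx":0,"wy":0,"wz":0}]'
python3 -c "
from h import *
s=st();print(s['ft_torque'])"
python3 -m handwheel '[{"hand":1,"dx":0,"dy":0.01,"dz":0,"wx":0,"wy":0,"wz":0.04},{"hand":1,"dx":0,"dy":0.01,"dz":0,"wx":0,"wy":0,"wz":0.04},{"hand":1,"dx":0,"dy":0.01,"dz":0,"wx":0,"wy":0,"wz":0.04},{"hand":1,"dx":0,"dy":0,"dz":0,"wx":0,"wy":0,"wz":0}]'
python3 -c "
from h import *
s=st();print(s['ft_torque'])"
```

```text
clock: 28.05
ee_pos: [0.5166, -0.0762, 0.0917]
orientation: [0.576, 0.817, 0.0, 0.002]
ft_force: [-5.9, -0.5, 14.2]
gripper_width: 0.106
finger_force: 60.0
t28.05 ee [ 0.5166 -0.0762  0.0917] psi 109.7 F [-5.9 -0.5 14.2] w 0.106 g 60.0
[-0.15620188  1.01425895  0.08199142]
clock: 28.45
ee_pos: [0.517, -0.0762, 0.0917]
orientation: [0.719, 0.695, 0.0, 0.002]
ft_force: [-6.5, -0.5, 15.2]
gripper_width: 0.111
finger_force: 60.0
t28.45 ee [ 0.517  -0.0762  0.0917] psi 88.1 F [-6.5 -0.5 15.2] w 0.111 g 60.0
[-0.24744024  1.22362756  0.0858767 ]
```

```bash

python3 -m handwheel '[{"hand":1,"dx":0,"dy":0.01,"dz":0,"wx":0,"wy":0,"wz":0.04},{"hand":1,"dx":0,"dy":0.01,"dz":0,"wx":0,"wy":0,"wz":0.04},{"hand":1,"dx":0,"dy":0,"dz":0,"wx":0,"wy":0,"wz":0},{"hand":1,"dx":0,"dy":0,"dz":0,"wx":0,"wy":0,"wz":0}]'|egrep 'clock|ft'
python3 -c "
from h import *
s=st();print(s['ft_torque'])"
python3 -m handwheel '[{"hand":1,"dx":0,"dy":0,"dz":0,"wx":0,"wy":0,"wz":0.015},{"hand":1,"dx":0,"dy":0,"dz":0,"wx":0,"wy":0,"wz":0},{"hand":1,"dx":0,"dy":0,"dz":0,"wx":0,"wy":0,"wz":0}]'|egrep 'clock|ft'
python3 -c "
from h import *
s=st();print(s['ft_torque'])"
python3 -m handwheel '[{"hand":1,"dx":0,"dy":0,"dz":0,"wx":0,"wy":0,"wz":0.015},{"hand":1,"dx":0,"dy":0,"dz":0,"wx":0,"wy":0,"wz":0},{"hand":1,"dx":0,"dy":0,"dz":0,"wx":0,"wy":0,"wz":0}]'|egrep 'clock|ft'
python3 - <<'E'
from h import *
s=st();print(s['ft_torque'])
p=optics.read_camera('scene'); q=optics.read_camera('top'); w=optics.read_camera('wrist')
f=lambda p,x0,y0,x1,y1,W,H: cv2.resize(p['frame'][y0:y1,x0:x1],(W,H),interpolation=cv2.INTER_CUBIC)
cv2.imwrite('pics/m2.png',np.hstack([np.vstack([f(p,230,190,365,290,400,296),f(q,260,170,410,275,400,280)]),f(w,180,120,480,480,400,576)])[:,:,::-1])
E
```

```text
clock: 28.85
ft_force: [-7.0, -0.5, 16.4]
t28.85 ee [ 0.5172 -0.0762  0.0917] psi 73.8 F [-7.  -0.5 16.4] w 0.109 g 60.0
[-0.22781158  1.3445463   0.11174904]
clock: 29.15
ft_force: [-7.6, -0.2, 15.1]
t29.15 ee [ 0.5173 -0.0762  0.0917] psi 71.1 F [-7.6 -0.2 15.1] w 0.107 g 60.0
[-0.24700004  1.29640932  0.12673928]
clock: 29.45
ft_force: [-6.4, -0.5, 15.5]
t29.45 ee [ 0.5173 -0.0762  0.0917] psi 68.5 F [-6.4 -0.5 15.5] w 0.109 g 60.0
[-0.22235532  1.30914311  0.28817492]
```

View pics/m2.png

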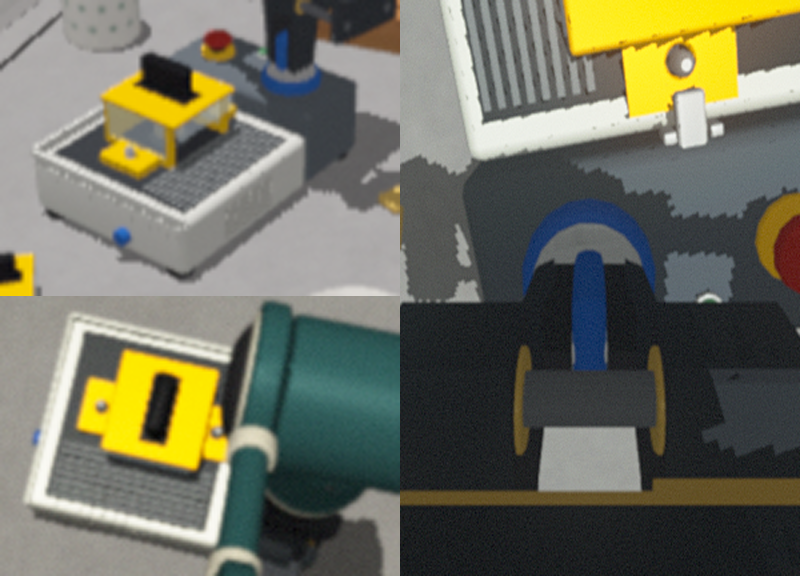

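The pegs show in both foot holes and the steel bolt is out over the right foot at (690,115). The torque rose past the spring's 0.14 Nm to 0.29 Nm, so the lock is at its stop. Handing in.

```bash
python3 -c "
from h import *
print(r.finish_job())"
```

```text
the job is handed in; nothing more can be done
None
```

The job is handed in: the hood is down on both pegs and released, and the blue key is home in the lock and held turned to its stop with the bolt out over the hood's right foot. The green and black keys, mug, dish and tape were not touched, and it took about 30 s of the 54 s.

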